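# Clamp a batch of blanks in the drilling jig with the adjustable wrench

### The arm

A 7-joint arm with a two-finger parallel gripper is mounted at the origin on a cart in front of the work surface, level with it; the furniture and walls round the work are solid. World frame = base frame: x ahead of the robot, y to its left, z up, the work surface at z = 0. Lengths are in m, angles in rad, forces in N, time in s.
With the tool pointing down it reaches from about 0.425 to 0.925 m from the base axis. Payload 6.8 kg.
Tool frame: the origin (TCP) lies on the centre line of the jaws, within the pads' length; the fingertips stand bot.tip_reach ahead of it and the grasp point (between the pads) lies 3 mm ahead of it (bot.tip_reach is the distance from the TCP to the fingertips, in m); z points along the fingers, y is the line along which they close (so a half turn about z gives the same grasp; the last joint's range is limited). The gripper opens to 85 mm and grips with 20 to 120 N. Pads are 22 mm wide; open, the fingers measure 114 mm over their backs; the gripper's body (76 mm by 85 mm) begins 54 mm behind the grasp point. The pads swing forward as they close: fully open they stand 13 mm farther back than shut.
Start: joints at [-1.366, 0.477, 0.022, 1.555, -0.011, 1.109, -0.083], TCP at [0.208, 0.642, 0.253] pointing down, gripper open.
Joint ranges: [-2.96, 2.96], [-0.34, 2.1], [-1.41, 1.46], [0.24, 2.44], [-1.37, 4.51], [0.17, 1.92], [-2.96, 2.96]. Speed limits (rad/s): [2.39, 2.39, 3.14, 3.14, 3.14, 3.14, 3.14].

### API

Orientations are given as a unit quaternion [w, x, y, z].
In Python, from station import bot gives the robot as it stands.
- The arm moves only by the tool jog_arm, never from a script. Its argument "deltas" is a list of rows, each a list of 7 numbers: the shift along the world's x, y, z in m, then the turn, a rotation vector about the world's x, y, z in rad, then the opening, from 0 (shut) to 1 (fully open). In form: [[x, y, z, rx, ry, rz, grip], ...]. A call has 1 to 10 rows; each row shifts and turns the commanded pose from where the row before left it; what a row does not reach is not made up. A row lasts 1/10 s, in which the tool goes at most 50 mm and 8.59 degrees, less where a joint would pass 70% of its speed; a pose out of reach is approached as far as the arm can. A call with a gripper value outside its range is refused whole. The fingers move at their own pace and stop on an object; "newtons" is the grip in N (left out, the last holds). Time passes only in rows, so rows that do not move let the fingers close. It gives the time, the measured TCP pose, the force, the opening and the grip force at its end, in the units of the state.
- bot.get_obs(): the state, without advancing time (a new reading comes with each control period).
- bot.read_camera(name): name is "scene" or "top" or "wrist"; returns a dict with "img" (384x512x3 uint8, red, green, blue), "K" (3x3 intrinsics, pixels), "eye" and "attitude" of the camera in the world. Camera axes: x right, y down, z forward; pixel columns grow to the right and rows downward; lengths in m; the calibration is good to about 2 mm. A picture is of the moment at which its call begins. There is no depth.
- bot.hand_in(): hands the job in; it is judged then, once.
The state is a dict: "t": time; "q": joint angles; "joint_vel": joint speeds; "joint_torque": joint torques, N m; "eef_pos": TCP position; "tool_rot": TCP orientation; "contact_force": force on the tool from outside, world axes, zero at the start; "torque": the same for the moment, N m; "gripper_width": opening from 0.0 (shut) to 1.0 (fully open); "grasp_force": force on a finger pad.
Only numpy, scipy, OpenCV 4.12 (cv2) and the standard library are available. Lean on these libraries where they do the work, as an engineer would, in place of code of your own. Each camera call takes 0.05 s, during which the arm holds its last target. There are 200 camera calls.

### The job

Load the drilling jig: pull the jig's sprung latch knob out to its stop so that the leaf swings up, lay every pine blank that is on the table flat in a nest of its own, and press the leaf down until the latch snaps home. Then take the adjustable wrench, roll its worm until the jaws just fit the clamp screw's hex head, turn the screw clockwise with the wrench (not with the fingers) until it comes up tight, and lay the wrench flat back on the plank, leaving the blanks clamped under the shut leaf. Leave the try square and the tape measure where they are.

Things in the scene. Friction and masses are not known exactly. Their poses are not given: they have to be found in the camera images.
- jig: Drilling jig fixed to the table. Origin at table height under the middle nest; x from its front (knob) to its back (hinge), y along the three nests. Plywood base x -85 to 105, y -132 to 132, 18 mm thick. Nests 68 (x) by 46 mm (y) between wooden strips 6 mm high. Posts at x -64, y +-98 rise to 45 mm. Steel latch bracket at x -116 to -85, y -19 to 19, up to 47 mm (bolt nose to 58).
- nest_0 (a point): centre of the nest floor (18 mm above the table) of the nest at the jig's -y end; nests are 68.5 mm apart
- nest_1 (a point): centre of the floor of the middle nest, 18 mm above the table
- nest_2 (a point): centre of the floor of the nest at the jig's +y end, 18 mm above the table
- latch_knob (a point): centre of the black pull knob of the sprung latch: 21 mm diameter, 23 mm long, axis level along the jig's x, 36 mm above the table, standing free in front of the bracket; pull it straight out along the jig's -x, towards the robot
- latch_bolt (a joint): how far the bolt is pulled out, m: 0 home, 0.012 at its stop. A spring draws it home (4 N there, 7 N at the stop). Home, its nose holds the shut leaf down; at the stop it lets the leaf go. The nose is bevelled on top: the leaf pressed down pushes it aside, and it snaps home over the leaf's lip.
- leaf_plate (a joint): angle of the leaf, rad: 0 shut and level, 1.6 upright at its stop. A damped spring, a little stronger than its weight, swings it up in about 2 s when the latch lets go and holds it up; it is pressed down by hand, the last few mm with 5 to 15 N near the front edge, until the latch snaps home.
- leaf_hinge (a point): middle of the leaf's hinge line (along the jig's y; jig x 92, z 51 mm). The leaf is an aluminium plate 12 mm thick, 236 mm wide, from 9 to 167 mm from the hinge line (a lip at the middle of its front reaches 179 mm). Its mid-plane holds the hinge line: shut, its top is 57 mm above the table.
- leaf_edge (a point): middle of the leaf's upper front edge (moves with the leaf)
- clamp_screw: the clamp screw in the middle of the leaf; only its hex head stands out. z along the screw, up when the leaf is shut. Two of the head's flats are square to this body's x axis, the others follow every 60 degrees. Keep the wrench's handle clear of the bench vise, 160 mm high, that stands behind the jig on the right (table x over 0.69 m, y -0.30 to -0.08 m).
- screw_head (a point): centre of the clamp screw's hex head: 24 mm across flats, 27.7 across corners, 12 mm high. With the leaf shut it stands from about 2.5 to 14.5 mm above the leaf's top, at jig x 0, y 0, and sinks 1.9 mm as it is tightened. Under the leaf the screw presses a bar down on the blanks.
- clamp_screw_turn (a joint): turn of the clamp screw, rad: grows clockwise seen from above (tightening), from 0 (slack; 0 to 0.3 at the start) to 1.25, where it comes up tight against a stop. It takes 0.25 N m to turn.
- wrench: adjustable wrench lying flat, 245 mm long, 0.3 to 0.45 kg. Origin on its underside in the middle of the mouth set to 24 mm. x: the way the mouth opens, y: the way the sliding jaw opens. Head 16 mm thick, x -54 to 17; fixed jaw's face at y -12, throat at x -15, sliding jaw's face at y = opening - 12, jaws 13 to 14 mm thick.
- wrench_grip (a point): on the handle's centre line, half-way up (8 mm over the underside), 84 mm from the mouth, near the centre of mass: a good place to hold it. The handle is 24 mm wide and 15 mm thick (like the head, it lies flat) and runs 172 mm from wrench (-46, 2) mm along (-0.966, 0.259).
- wrench_mouth (a point): middle of the mouth when it is set to 24 mm, half-way up the head (8 mm over the underside)
- wrench_worm (a point): top of the knurled worm, 3 mm proud of the head's upper face: a roller 18 mm in diameter, 18 mm long, axis along the wrench's y. A fingertip pressed on it with 8 to 20 N and drawn along the wrench's x rolls it: towards the mouth (+x) closes the jaw, towards the handle opens it. It takes 3 N at the rim and holds where it is left.
- sliding_jaw (a joint): opening between the jaws' faces, m (0.014 to 0.036); the worm moves it 0.8 mm per radian, 5 mm a turn (1 mm of rim travel moves it 0.089 mm). At the start anything from 0.021 to 0.035: too narrow or too wide for the screw head.
- rest_plank: pine plank lying on the table to the right, 145 mm (its x) by 430 mm (its y) by 19 mm; origin at the centre of its underside. The wrench lies on it at the start and goes back on it.
- blank_0_mid (a point): centre (half-way up) of a pine blank, 38 mm (x) by 60 mm (y) by 19 mm (z), 0.05 kg; two or three of these identical blanks are on the table (None: this one is absent). In a nest its 60 mm length lies along the jig's x; any nest, either end forward.
- blank_1_mid (a point): centre (half-way up) of a pine blank, 38 mm (x) by 60 mm (y) by 19 mm (z), 0.05 kg; two or three of these identical blanks are on the table (None: this one is absent). In a nest its 60 mm length lies along the jig's x; any nest, either end forward.
- blank_2_mid (a point): centre (half-way up) of a pine blank, 38 mm (x) by 60 mm (y) by 19 mm (z), 0.05 kg; two or three of these identical blanks are on the table (None: this one is absent). In a nest its 60 mm length lies along the jig's x; any nest, either end forward.
- square: try square lying on the table, 110 x 168 x 14 mm, to be left alone
- rule_tape: tape measure standing on the table, 36 x 77 x 62 mm, to be left alone
Things that resemble listed ones, but are neither listed nor needed, are in the scene too. What is shaped like the part that bears blank_2_mid but blue or orange is not meant.

How it is judged:
By the outcome, as a careful person would: the job done as asked, in the order asked, and still so for the second after the job is handed in, with the robot touching nothing.
Of blank_0, blank_1, blank_2 only 2 to 3 are there at a start; the rules pass over those that are not, and their reading is None.
At some moment in a run one of blank_0, blank_1, blank_2, wrench may be knocked a few centimetres aside while the robot is not near it.
Once in a run the grip may slacken for a moment while it holds something.
It also fails if it takes over 210 s, if anything falls off the work surface, if the arm or the gripper's body presses on something with over 40 N, if the wrist force passes 120 N, or if a joint passes its speed limit or range.

## Working session

There is one attempt and no reset: what is moved stays moved. The work goes in short steps, Python scripts to look and compute and a tool call to move; the robot and the scene stay as the last step left them, time stands still between calls to the robot, and variables do not carry over. Pictures are saved under pics/ and viewed, at most 14 in all, crops included, and the job is handed in when it is done.

Besides the shell and the picture viewer there is one more tool, called in YAML: its name, and indented under it one key for each argument. jog_arm: Moves the arm, as the interface text tells. Its arguments: {"type":"object","properties":{"deltas":{"type":"array"},"newtons":{"type":"number"}},"required":["deltas"]}

```bash
mkdir -p pics; ls; cat > h.py <<'E'
import numpy as np, cv2
from scipy.spatial.transform import Rotation as R
from station import bot
def shot(cam,name,crop=None,scale=1,):
    c=bot.read_camera(cam); im=c["img"][:,:,::-1]
    if crop: u0,v0,u1,v1=crop; im=im[v0:v1,u0:u1]
    if scale!=1: im=cv2.resize(im,None,fx=scale,fy=scale,interpolation=cv2.INTER_CUBIC)
    cv2.imwrite("pics/"+name,im); np.savez("pics/"+name+".npz",img=c["img"],K=c["K"],eye=c["eye"],att=c["attitude"]); return c
def rot(a):
    a=np.array(a,float)
    return a if a.shape==(3,3) else R.from_quat(a,scalar_first=True).as_matrix()
def load(name):
    d=np.load("pics/"+name+".npz"); return dict(img=d["img"],K=d["K"],eye=d["eye"],attitude=d["att"])
def px2w(c,u,v,z):
    d=rot(c["attitude"])@np.linalg.solve(c["K"],[u,v,1.0]); e=np.array(c["eye"]); return e+d*(z-e[2])/d[2]
def w2px(c,p):
    q=c["K"]@(rot(c["attitude"]).T@(np.array(p)-c["eye"])); return q[:2]/q[2]
E
python3 - <<'E'
from h import *
np.set_printoptions(precision=4,suppress=True)
c=shot("top","top0.png",scale=1.56)
print(c["K"],c["eye"],c["attitude"])
c=shot("scene","scene0.png",scale=1.56)
print(c["K"],c["eye"],c["attitude"])
print(bot.tip_reach, bot.get_obs())
E
```

```text
pics
[[387.3315   0.     254.1655]
 [  0.     387.3315 191.1606]
 [  0.       0.       1.    ]] [ 0.4351 -0.0053  1.1824] [-0.0331  0.7094 -0.7037  0.0213]
[[494.3391   0.     244.9595]
 [  0.     494.3391 197.1762]
 [  0.       0.       1.    ]] [-0.1336 -0.9429  1.3084] [-0.3489  0.8879 -0.2776  0.113 ]
0.022 {'t': 0.1, 'q': array([-1.3661,  0.4777,  0.0223,  1.5563, -0.0115,  1.1093, -0.0831]), 'joint_vel': array([ 0.0009, -0.0008, -0.002 , -0.0026,  0.0001,  0.0001,  0.0008]), 'joint_torque': array([  0.0037, -59.7761,   1.613 , -28.1956,   0.0127,   0.0049,
         0.    ]), 'eef_pos': array([0.2075, 0.6418, 0.2524]), 'tool_rot': array([-0.0001,  0.1558,  0.9878, -0.0008]), 'contact_force': array([0.3016, 0.2985, 0.871 ]), 'torque': array([-0.0303, -0.0435,  0.0214]), 'grasp_force': 0.0, 'gripper_width': 1.0022649490966626}
```

View pics/top0.png

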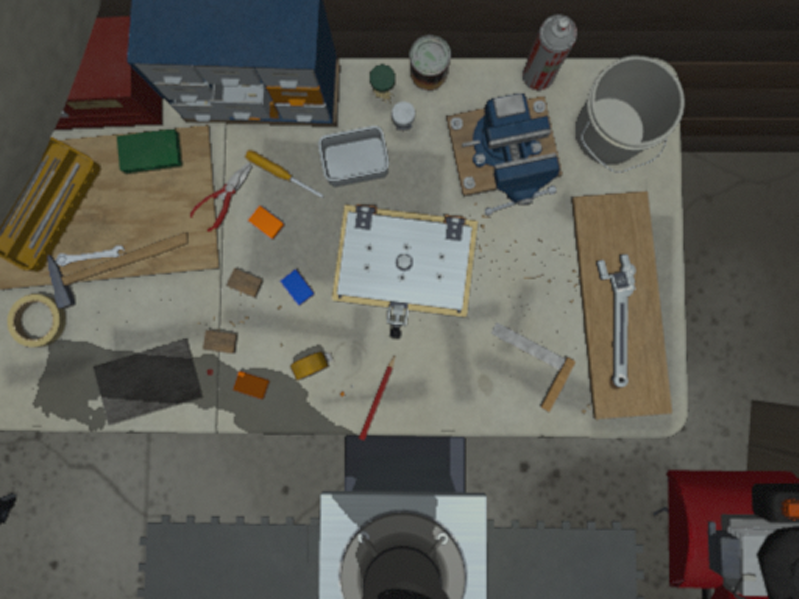

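View pics/scene0.png

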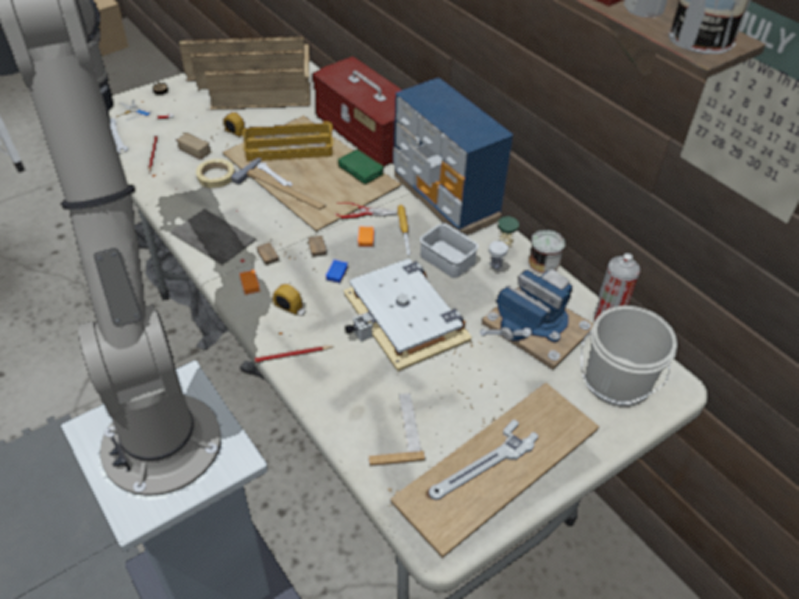

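Blank candidates in the top view are brown blocks at (245,282) and (220,340). The orange blocks at (265,222) and (252,384) and the blue one at (297,287) are excluded by colour. The far-left block at scene (193,145) is unclear, so I'll check it enlarged.

```bash
python3 - <<'E'
from h import *
t=load("top0.png");s=load("scene0.png")
def cr(c,u0,v0,w,h,k): return cv2.resize(np.ascontiguousarray(c["img"][v0:v0+h,u0:u0+w,::-1]),None,fx=k,fy=k,interpolation=cv2.INTER_CUBIC)
a=cr(t,125,130,80,60,5)   # blanks 
b=cr(s,100,75,80,60,5)
d=cr(t,210,130,100,75,4)
e=cr(t,365,160,80,60,5)
cv2.imwrite("pics/c1.png",np.vstack([np.hstack([a,b]),np.hstack([d,e])]))
for n,u,v,z in [("brownA",245,282,.019),("brownB",220,340,.019),("knob",396,332,.036),("screw",404,262,.07),("wrhead",620,278,.035),("wrend",620,381,.035)]:
    print(n,px2w(t,u/1.5605,v/1.5605,z).round(3))
print("farblock",px2w(s,193/1.56,145/1.56,.019).round(3), "browns via scene",px2w(s,268/1.56,253/1.56,.019).round(3),px2w(s,317/1.56,246/1.56,.019).round(3))
E
```

```text
brownA [0.554 0.309 0.019]
brownB [0.442 0.355 0.019]
knob [0.459 0.015 0.036]
screw [0.588 0.    0.07 ]
wrhead [ 0.565 -0.409  0.035]
wrend [ 0.371 -0.406  0.035]
farblock [0.48  0.862 0.019] browns via scene [0.436 0.347 0.019] [0.548 0.301 0.019]
```

View pics/c1.png

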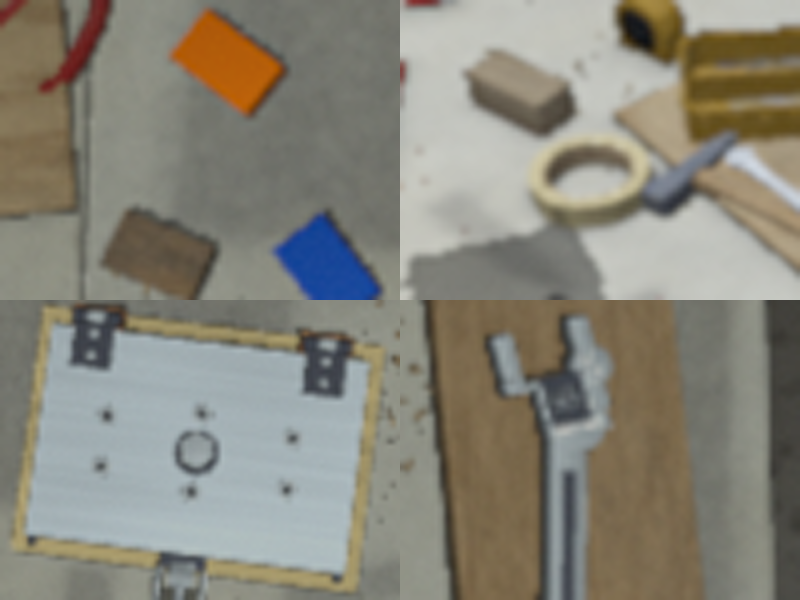

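The enlarged crop shows that the two brown blocks (top 245,282 and 220,340) are plain 60x38 pine blanks. The far-left block at scene (193,145) is taller, lies about 0.99 m away and out of reach, and isn't meant. The wrench's sliding jaw is the left one, and its mouth opens up and to the left. Next I'll work out the jig pose.

```bash
cat >> h.py <<'E'
np.set_printoptions(precision=4,suppress=True)
def go(p,yaw):  # target TCP, world yaw of tool y (closing axis), tool down; prints delta
    o=bot.get_obs(); M=rot(o["tool_rot"]); ye=M[:,1]; cur=np.arctan2(ye[1],ye[0])
    d=(yaw-cur+np.pi/2)%np.pi-np.pi/2
    # levelling + yaw
    tgt=np.column_stack([np.cross([np.cos(cur+d),np.sin(cur+d),0],[0,0,-1]),[np.cos(cur+d),np.sin(cur+d),0],[0,0,-1]])
    rv=R.from_matrix(tgt@M.T).as_rotvec()
    print("t",round(o["t"],2),"pos",o["eef_pos"],"yaw",round(cur,3),"delta",(np.array(p)-o["eef_pos"]).round(4),"rotvec",rv.round(3),"q7",o["q"][6].round(2),"w",round(o["gripper_width"],3),"F",o["contact_force"].round(1))
E
python3 - <<'E'
from h import *
t=load("top0.png")
P=[(213.75,192),(298.75,202.5),(221.25,132.5),(305.5,142.5)]
loc=np.array([(-85,132),(-85,-132),(105,132),(105,-132)])/1000
W=np.array([px2w(t,u,v,.018)[:2] for u,v in P])
A=loc-loc.mean(0);B=W-W.mean(0)
th=np.arctan2((A[:,0]*B[:,1]-A[:,1]*B[:,0]).sum(),(A*B).sum())
Rm=np.array([[np.cos(th),-np.sin(th)],[np.sin(th),np.cos(th)]])
o=W.mean(0)-Rm@loc.mean(0); print("jig yaw",th,"origin",o); print(W-(loc@Rm.T+o))
for n,p in dict(screw=(0,0),knob=(-.13,0),n0=(0,-.0685),n1=(0,0),n2=(0,.0685)).items(): print(n,o+Rm@np.array(p))
print("screw px",px2w(t,404/1.5605,262/1.5605,.0715)[:2], "knob px", px2w(t,396.5/1.5605,332/1.5605,.036)[:2])
k=o+Rm@np.array([-.13,0]); go([*k,.12],th+np.pi/2)
E
```

```text
jig yaw -0.11341221549803719 origin [ 0.5879 -0.0006]
[[ 0.003  -0.0037]
 [ 0.0032  0.0024]
 [-0.0033 -0.0021]
 [-0.003   0.0034]]
screw [ 0.5879 -0.0006]
knob [0.4587 0.0141]
n0 [ 0.5801 -0.0686]
n1 [ 0.5879 -0.0006]
n2 [0.5956 0.0675]
screw px [0.5882 0.0005] knob px [0.4594 0.0138]
t 0.1 pos [0.2075 0.6418 0.2524] yaw 1.258 delta [ 0.2511 -0.6276 -0.1324] rotvec [ 0.002 -0.     0.199] q7 -0.08 w 1.002 F [0.3 0.3 0.9]
```

jog_arm:
  deltas:
    - [0.0148,-0.037,0,0,0,0.0117,1]
    - [0.0148,-0.037,0,0,0,0.0117,1]
    - [0.0148,-0.037,0,0,0,0.0117,1]
    - [0.0148,-0.037,0,0,0,0.0117,1]
    - [0.0148,-0.037,0,0,0,0.0117,1]
    - [0.0148,-0.037,0,0,0,0.0117,1]
    - [0.0148,-0.037,0,0,0,0.0117,1]
    - [0.0148,-0.037,0,0,0,0.0117,1]
    - [0.0148,-0.037,0,0,0,0.0117,1]

```text
t: 1.0
eef_pos: [0.3411, 0.3075, 0.2531]
tool_rot: [-0.0, 0.103, 0.995, -0.0]
contact_force: [0.9, -0.1, 0.4]
gripper_width: 1.001
grasp_force: 0.0
```

jog_arm:
  deltas:
    - [0.0148,-0.037,-0.007,0,0,0.0117,1]
    - [0.0148,-0.037,-0.007,0,0,0.0117,1]
    - [0.0148,-0.037,-0.007,0,0,0.0117,1]
    - [0.0148,-0.037,-0.007,0,0,0.0117,1]
    - [0.0148,-0.037,-0.007,0,0,0.0117,1]
    - [0.0148,-0.037,-0.007,0,0,0.0117,1]
    - [0.0148,-0.037,-0.007,0,0,0.0117,1]
    - [0.0148,-0.036,-0.003,0,0,0.0117,1]
    - [0,0,0,0,0,0,1]
    - [0,0,0,0,0,0,1]

```text
t: 2.0
eef_pos: [0.4591, 0.0136, 0.201]
tool_rot: [-0.0, 0.058, 0.998, -0.0]
contact_force: [-0.4, 0.6, 0.3]
gripper_width: 0.998
grasp_force: 0.0
```

```bash
python3 - <<'E'
from h import *
go([.4587,.0141,.12],1.457)
a=shot("wrist","w1.png"); t=shot("top","top1.png")
print(a["eye"],a["K"][0]); print("knob proj",w2px(a,[.4587,.0141,.036]),"screw",w2px(a,[.588,0,.071]))
cv2.imwrite("pics/c2.png",np.hstack([cv2.resize(np.ascontiguousarray(a["img"][:,:,::-1]),(400,300)),cv2.resize(np.ascontiguousarray(t["img"][:,:,::-1]),(400,300))]))
E
```

```text
t 2.0 pos [0.4591 0.0136 0.201 ] yaw 1.454 delta [-0.0004  0.0005 -0.081 ] rotvec [ 0.    -0.001  0.003] q7 1.39 w 0.998 F [-0.4  0.6  0.3]
[0.3882 0.0211 0.3222] [318.846    0.     256.9878]
knob proj [258.7149 177.0975] screw [259.7357 321.7379]
```

View pics/c2.png

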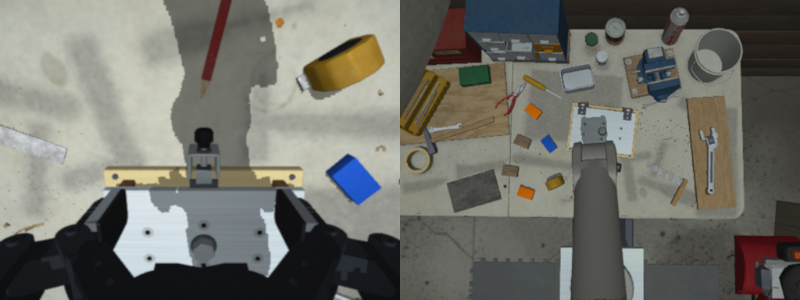

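The wrist view shows the knob at full-resolution pixel (260,174), and my prediction was (259,177). The top view shows no extra blanks now that the arm has left that area. I'll descend, grip and pull.

jog_arm:
  deltas:
    - [-0.002,0,-0.02,0,0,0,0.7]
    - [0,0,-0.02,0,0,0,0.6]
    - [0,0,-0.02,0,0,0,0.6]
    - [0,0,-0.02,0,0,0,0.6]
    - [0,0,-0.02,0,0,0,0.6]
    - [0,0,-0.02,0,0,0,0.6]
    - [0,0,-0.02,0,0,0,0.6]
    - [0,0,-0.021,0,0,0,0.6]

```text
t: 2.9
eef_pos: [0.4572, 0.0162, 0.0397]
tool_rot: [0.0, 0.055, 0.998, 0.001]
contact_force: [-0.2, 0.4, -0.8]
gripper_width: 0.602
grasp_force: 0.0
```

jog_arm:
  deltas:
    - [0,0,0,0,0,0,0]
    - [0,0,0,0,0,0,0]
    - [0,0,0,0,0,0,0]
    - [0,0,0,0,0,0,0]
    - [0,0,0,0,0,0,0]
    - [0,0,0,0,0,0,0]
  newtons: 60

```text
t: 3.5
eef_pos: [0.4572, 0.0169, 0.0411]
tool_rot: [-0.0, 0.055, 0.998, 0.001]
contact_force: [0.3, 6.8, -7.7]
gripper_width: 0.211
grasp_force: 58.7
```

jog_arm:
  deltas:
    - [-0.002,0.0002,0,0,0,0,0]
    - [-0.002,0.0002,0,0,0,0,0]
    - [-0.002,0.0002,0,0,0,0,0]
    - [-0.002,0.0002,0,0,0,0,0]
    - [-0.002,0.0003,0,0,0,0,0]
    - [-0.002,0.0003,0,0,0,0,0]
    - [-0.001,0.0001,0,0,0,0,0]

```text
t: 4.2
eef_pos: [0.447, 0.0181, 0.0413]
tool_rot: [0.003, 0.056, 0.998, 0.001]
contact_force: [8.2, 5.6, -17.3]
gripper_width: 0.212
grasp_force: 58.9
```

jog_arm:
  deltas:
    - [0,0,0,0,0,0,0]
    - [0,0,0,0,0,0,0]
    - [0,0,0,0,0,0,0]
    - [0,0,0,0,0,0,0]
    - [0,0,0,0,0,0,0]
    - [0,0,0,0,0,0,0]
    - [0,0,0,0,0,0,0]

```text
t: 4.9
eef_pos: [0.447, 0.0181, 0.0413]
tool_rot: [0.003, 0.056, 0.998, 0.001]
contact_force: [7.1, 5.4, -17.2]
gripper_width: 0.214
grasp_force: 59.0
```

```bash
python3 - <<'E'
from h import *
a=shot("scene","s1.png",crop=(180,130,340,250),scale=3)
b=bot.get_obs();print(b["eef_pos"],b["contact_force"],b["gripper_width"])
E
```

```text
[0.447  0.0181 0.0413] [  7.3858   6.0115 -17.4822] 0.21060168275047564
```

View pics/s1.png

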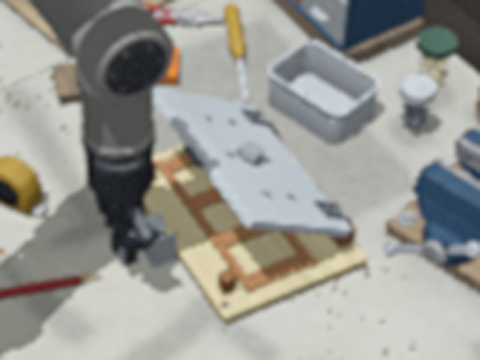

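The leaf is rising. I'll pull a little more to be sure the bolt is at its stop, then release.

jog_arm:
  deltas:
    - [-0.001,0.0001,0,0,0,0,0]
    - [-0.001,0.0001,0,0,0,0,0]
    - [-0.001,0.0001,0,0,0,0,0]
    - [0,0,0,0,0,0,0]
    - [0,0,0,0,0,0,0]
    - [0,0,0,0,0,0,0]

```text
t: 5.55
eef_pos: [0.4452, 0.0183, 0.0413]
tool_rot: [0.004, 0.056, 0.998, 0.001]
contact_force: [9.8, 4.4, -20.7]
gripper_width: 0.215
grasp_force: 59.2
```

jog_arm:
  deltas:
    - [0.003,-0.0003,0,0,0,0,0]
    - [0.003,-0.0003,0,0,0,0,0]
    - [0.003,-0.0003,0,0,0,0,0]
    - [0.003,-0.0003,0,0,0,0,0]
    - [0.002,0,0,0,0,0,0]
    - [0,0,0,0,0,0,0.5]
    - [0,0,0,0,0,0,0.6]
    - [0,0,0,0,0,0,0.6]
    - [0,0,0.02,0,0,0,0.8]
    - [0,0,0.03,0,0,0,1]

```text
t: 6.55
eef_pos: [0.454, 0.0144, 0.0902]
tool_rot: [-0.002, 0.057, 0.998, -0.001]
contact_force: [0.5, 0.1, -0.0]
gripper_width: 0.913
grasp_force: 0.0
```

```bash
python3 - <<'E'
from h import *
t=load("top1.png")
im=np.ascontiguousarray(t["img"][:,:,::-1])
cv2.imwrite("pics/c3.png",cv2.resize(im[160:235,130:190],None,fx=8,fy=8,interpolation=cv2.INTER_CUBIC))
go([.45,.35,.2],0)
E
```

```text
t 6.55 pos [0.454  0.0144 0.0902] yaw 1.456 delta [-0.004   0.3356  0.1098] rotvec [-0.002 -0.003 -1.456] q7 1.51 w 0.913 F [ 0.5  0.1 -0. ]
```

View pics/c3.png

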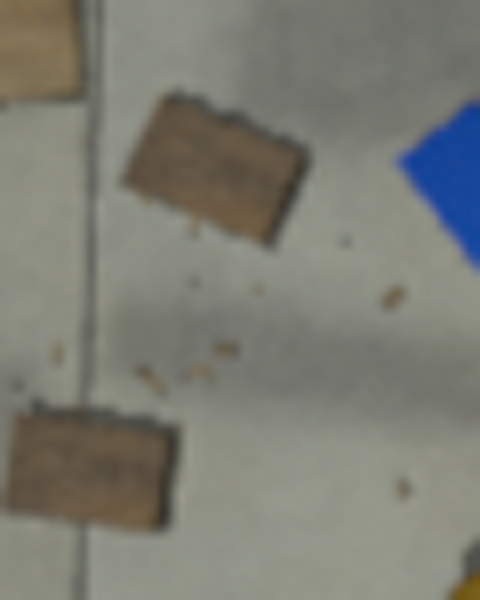

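```bash
python3 - <<'E'
from h import *
t=load("top1.png")
for n,C in dict(A=[(175,93),(308,158),(270,245),(125,182)],B=[(18,413),(176,427),(163,530),(5,512)]).items():
    W=np.array([px2w(t,130+(u+.5)/8,160+(v+.5)/8,.019)[:2] for u,v in C])
    l=(W[1]-W[0])+(W[2]-W[3]); s=(W[3]-W[0])+(W[2]-W[1])
    yl=np.arctan2(l[1],l[0])+np.pi/2; ys=np.arctan2(s[1],s[0])
    print(n,W.mean(0),"short axis yaw",((np.array([yl,ys])+np.pi/2)%np.pi)-np.pi/2,"L,S",np.linalg.norm(l)/2,np.linalg.norm(s)/2)
go([.545,.306,.2],0)
E
```

```text
A [0.5527 0.3078] short axis yaw [-0.4211 -0.4395] L,S 0.05870074353281412 0.037153563147188026
B [0.4386 0.3534] short axis yaw [-0.0913 -0.0981] L,S 0.0601884072677562 0.03813040586944559
t 6.55 pos [0.454  0.0144 0.0902] yaw 1.456 delta [0.091  0.2916 0.1098] rotvec [-0.002 -0.003 -1.456] q7 1.51 w 0.913 F [ 0.5  0.1 -0. ]
```

jog_arm:
  deltas:
    - [0,0,0.04,0,0,0,1]
    - [0,0,0.04,0,0,0,1]
    - [0.0076,0.0226,0,0,0,-0.145,1]
    - [0.0076,0.0226,0,0,0,-0.145,1]
    - [0.0076,0.0226,0,0,0,-0.145,1]
    - [0.0076,0.0226,0,0,0,-0.145,1]
    - [0.0076,0.0226,0,0,0,-0.145,1]
    - [0.0076,0.0226,0,0,0,-0.145,1]
    - [0.0076,0.0226,0,0,0,-0.145,1]
    - [0.0076,0.0226,0,0,0,-0.145,1]

```text
t: 7.55
eef_pos: [0.5161, 0.1963, 0.1707]
tool_rot: [-0.0, 0.597, 0.802, 0.0]
contact_force: [0.1, 0.6, 0.4]
gripper_width: 0.999
grasp_force: 0.0
```

jog_arm:
  deltas:
    - [0.0076,0.0226,0,0,0,-0.145,1]
    - [0.0076,0.0226,0,0,0,-0.145,1]
    - [0.0076,0.0226,0,0,0,-0.145,1]
    - [0.0076,0.0226,0,0,0,-0.145,1]
    - [0.0076,0.0226,0,0,0,-0.145,1]
    - [0,0,0,0,0,0,1]
    - [0,0,0,0,0,0,1]

```text
t: 8.25
eef_pos: [0.5537, 0.3086, 0.1702]
tool_rot: [0.0, 0.841, 0.542, -0.0]
contact_force: [-0.6, 0.3, 0.7]
gripper_width: 0.998
grasp_force: 0.0
```

```bash
python3 - <<'E'
from h import *
go([.5527,.3078,.03],-.43)
a=shot("wrist","w2.png",scale=1.2)
for p in [(.5527,.3078),(.4386,.3534)]: print(w2px(a,[*p,.019])*1.2)
E
```

```text
t 8.25 pos [0.5537 0.3086 0.1702] yaw -0.426 delta [-0.001  -0.0008 -0.1402] rotvec [ 0.001 -0.    -0.004] q7 -0.62 w 0.998 F [-0.6  0.3  0.7]
[308.0505 216.0297]
[141.892  223.4138]
```

View pics/w2.png

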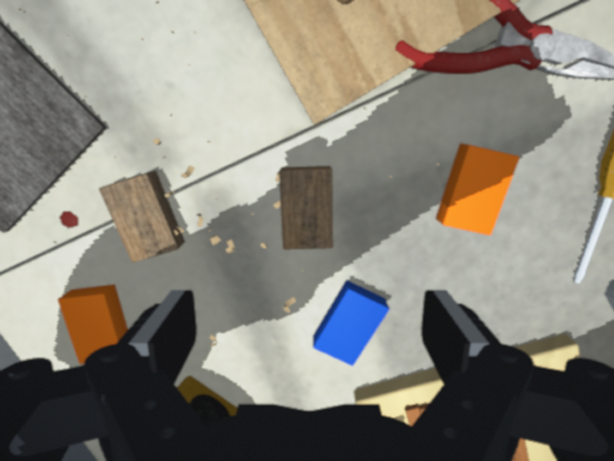

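The wrist view shows blank A at (306,207) against a predicted (308,216), and blank B at (143,216) against (142,223). They are aligned and in place, so I'll pick A.

jog_arm:
  deltas:
    - [0,0.002,-0.03,0,0,0,0.8]
    - [0,0,-0.03,0,0,0,0.8]
    - [0,0,-0.03,0,0,0,0.8]
    - [0,0,-0.03,0,0,0,0.8]
    - [0,0,-0.02,0,0,0,0.8]
    - [0,0,0,0,0,0,0]
    - [0,0,0,0,0,0,0]
    - [0,0,0,0,0,0,0]
    - [0,0,0,0,0,0,0]
    - [0,0,0,0,0,0,0]
  newtons: 40

```text
t: 9.3
eef_pos: [0.5548, 0.311, 0.0316]
tool_rot: [-0.0, 0.841, 0.541, 0.001]
contact_force: [-0.5, -0.6, 3.7]
gripper_width: 0.43
grasp_force: 40.5
```

jog_arm:
  deltas:
    - [0,0,0.02,0,0,0,0]
    - [0,0,0.03,0,0,0,0]
    - [0,0,0.03,0,0,0,0]
    - [0,0,0.03,0,0,0,0]
    - [0,0,0.03,0,0,0,0]
    - [0,0,0,0,0,0,0]

```text
t: 9.9
eef_pos: [0.5566, 0.3115, 0.175]
tool_rot: [-0.0, 0.841, 0.541, 0.004]
contact_force: [1.0, -0.3, -0.3]
gripper_width: 0.433
grasp_force: 40.3
```

```bash
python3 - <<'E'
from h import *
go([.5956,.0675,.17],-1.684)
E
```

```text
t 9.9 pos [0.5566 0.3115 0.175 ] yaw -0.428 delta [ 0.039 -0.244 -0.005] rotvec [ 0.     0.008 -1.256] q7 -0.62 w 0.433 F [ 1.  -0.3 -0.3]
```

jog_arm:
  deltas:
    - [0.003,-0.0188,0,0,0,0.145,0]
    - [0.003,-0.0188,0,0,0,0.145,0]
    - [0.003,-0.0188,0,0,0,0.145,0]
    - [0.003,-0.0188,0,0,0,0.145,0]
    - [0.003,-0.0188,0,0,0,0.145,0]
    - [0.003,-0.0188,0,0,0,0.145,0]
    - [0.003,-0.0188,0,0,0,0.145,0]

```text
t: 10.6
eef_pos: [0.5748, 0.1783, 0.1699]
tool_rot: [-0.0, 0.47, 0.883, -0.0]
contact_force: [1.1, 0.1, -0.1]
gripper_width: 0.427
grasp_force: 40.2
```

jog_arm:
  deltas:
    - [0.003,-0.0188,0,0,0,0.145,0]
    - [0.003,-0.0188,0,0,0,0.145,0]
    - [0.003,-0.0188,0,0,0,0.145,0]
    - [0.003,-0.0188,0,0,0,0.145,0]
    - [0.003,-0.0188,0,0,0,0.145,0]
    - [0.003,-0.0188,0,0,0,0.145,0]
    - [0,0,-0.03,0,0,0,0]
    - [0,0,-0.03,0,0,0,0]
    - [0,0,0,0,0,0,0]

```text
t: 11.5
eef_pos: [0.5898, 0.0658, 0.1065]
tool_rot: [-0.004, 0.057, 0.998, -0.001]
contact_force: [0.1, 0.1, -0.4]
gripper_width: 0.429
grasp_force: 45.6
```

```bash
python3 - <<'E'
from h import *
go([.5956,.0675,.052],1.457)
a=shot("wrist","w3.png",scale=1.2)
o=np.array([.5879,-.0006]);th=-.1134;c,s=np.cos(th),np.sin(th)
for x,y in [(34,45.5),(34,91.5),(-34,45.5),(-34,91.5),(-34,23),(-34,-23)]: print((x,y),w2px(a,[o[0]+(c*x-s*y)/1e3,o[1]+(s*x+c*y)/1e3,.024])*1.2)
E
```

```text
t 11.5 pos [0.5898 0.0658 0.1065] yaw 1.457 delta [ 0.0058  0.0017 -0.0545] rotvec [ 0.001 -0.008  0.   ] q7 1.41 w 0.429 F [ 0.1  0.1 -0.4]
(34, 45.5) [275.6066 312.7974]
(34, 91.5) [353.3846 312.8734]
(-34, 45.5) [272.6301 199.9403]
(-34, 91.5) [357.2955 199.9439]
(-34, 23) [231.2609 199.9385]
(-34, -23) [146.7721 199.9349]
```

View pics/w3.png

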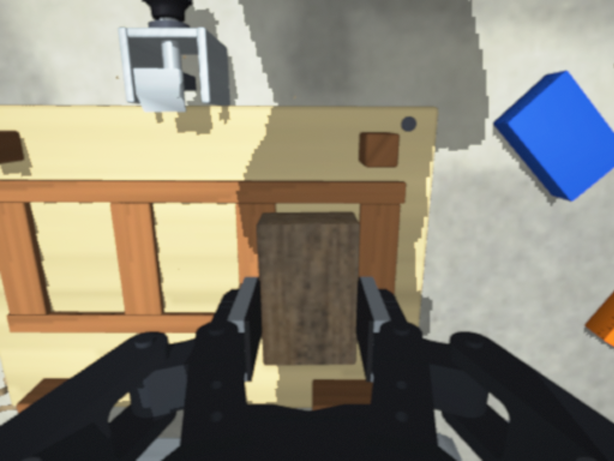

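The blank sits square in the hand at rows 222–365 and columns 260–359. The inside of nest_2 is at columns 276–359 and rows 203–315. I'll work out the shift between them.

```bash
python3 - <<'E'
from h import *
a=load("w3.png")
b=px2w(a,309/1.2,293/1.2,.094); n=px2w(a,317/1.2,259/1.2,.024)
print(b,n,n-b, bot.get_obs()["eef_pos"])
for r,z in [(222,.094),(365,.094)]: print(px2w(a,309/1.2,r/1.2,z))
E
```

```text
[0.5832 0.0657 0.094 ] [0.5959 0.0687 0.024 ] [ 0.0127  0.003  -0.07  ] [0.5913 0.066  0.1086]
[0.5553 0.0689 0.094 ]
[0.6149 0.0621 0.094 ]
```

jog_arm:
  deltas:
    - [0.006,0.0015,0,0,0.004,0,0]
    - [0.0065,0.0015,0,0,0.004,0,0]
    - [0,0,-0.02,0,0,0,0]
    - [0,0,-0.02,0,0,0,0]
    - [0,0,0,0,0,0,0]
    - [0,0,0,0,0,0,0]

```text
t: 12.15
eef_pos: [0.6065, 0.0695, 0.0713]
tool_rot: [-0.003, 0.057, 0.998, -0.0]
contact_force: [1.1, 0.4, -0.2]
gripper_width: 0.426
grasp_force: 45.6
```

```bash
python3 - <<'E'
from h import *
go([.602,.069,.0505],1.457)
E
```

```text
t 12.15 pos [0.6065 0.0695 0.0713] yaw 1.457 delta [-0.0045 -0.0005 -0.0208] rotvec [-0.    -0.007 -0.   ] q7 1.43 w 0.426 F [ 1.1  0.4 -0.2]
```

jog_arm:
  deltas:
    - [-0.004,-0.0005,-0.01,0,0,0,0]
    - [0,0,-0.0105,0,0,0,0]
    - [0,0,0,0,0,0,0]
    - [0,0,0,0,0,0,0]

```text
t: 12.55
eef_pos: [0.6014, 0.0687, 0.0496]
tool_rot: [-0.004, 0.057, 0.998, -0.0]
contact_force: [-0.2, -0.5, -0.2]
gripper_width: 0.428
grasp_force: 47.2
```

jog_arm:
  deltas:
    - [0,0,0,0,0,0,0.5]
    - [0,0,0,0,0,0,0.6]
    - [0,0,0,0,0,0,0.6]
    - [0,0,0.03,0,0,0,0.6]
    - [0,0,0.04,0,0,0,0.6]
    - [-0.005,0,0.05,0,0,0,1]
    - [0,0,0,0,0,0,1]

```text
t: 13.25
eef_pos: [0.6004, 0.0689, 0.1763]
tool_rot: [0.001, 0.057, 0.998, 0.001]
contact_force: [0.7, -0.3, -0.0]
gripper_width: 0.915
grasp_force: 0.0
```

```bash
python3 - <<'E'
from h import *
go([.4386,.3560,.17],-.095)
a=shot("wrist","w4.png"); cv2.imwrite("pics/w4.png",cv2.resize(np.ascontiguousarray(a["img"][:,:,::-1]),(400,300)))
E
```

```text
t 13.25 pos [0.6004 0.0689 0.1763] yaw 1.456 delta [-0.1618  0.2871 -0.0063] rotvec [ 0.     0.004 -1.551] q7 1.39 w 0.915 F [ 0.7 -0.3 -0. ]
```

View pics/w4.png

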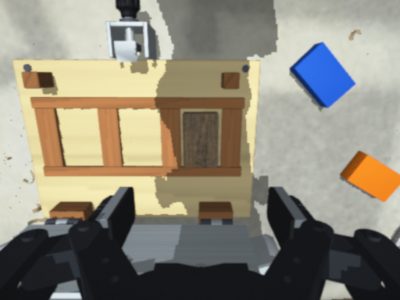

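Blank A lies flat in nest_2, at (200,140) in the picture. Going for blank B.

jog_arm:
  deltas:
    - [-0.0147,0.0263,0,0,0,-0.141,1]
    - [-0.0147,0.0263,0,0,0,-0.141,1]
    - [-0.0147,0.0263,0,0,0,-0.141,1]
    - [-0.0147,0.0263,0,0,0,-0.141,1]
    - [-0.0147,0.0263,0,0,0,-0.141,1]
    - [-0.0147,0.0263,0,0,0,-0.141,1]
    - [-0.0147,0.0263,0,0,0,-0.141,1]
    - [-0.0147,0.0263,0,0,0,-0.141,1]
    - [-0.0147,0.0263,0,0,0,-0.141,1]
    - [-0.0147,0.0263,0,0,0,-0.141,1]

```text
t: 14.3
eef_pos: [0.4484, 0.3324, 0.1685]
tool_rot: [-0.003, 0.692, 0.721, 0.002]
contact_force: [0.2, -0.1, 0.6]
gripper_width: 1.001
grasp_force: 0.0
```

jog_arm:
  deltas:
    - [-0.0147,0.0263,0,0,0,-0.141,1]
    - [0,0,0,0,0,0,1]
    - [0,0,0,0,0,0,1]

```text
t: 14.6
eef_pos: [0.434, 0.3582, 0.1685]
tool_rot: [-0.003, 0.738, 0.674, 0.002]
contact_force: [1.2, 0.9, -0.4]
gripper_width: 1.004
grasp_force: 0.0
```

```bash
python3 - <<'E'
from h import *
go([.4389,.3580,.0315],-.095)
a=shot("wrist","w5.png"); im=np.ascontiguousarray(a["img"][:,:,::-1]); u,v=w2px(a,[.4386,.3534,.019]); print(u,v)
u,v=int(u),int(v); cv2.imwrite("pics/w5.png",cv2.resize(im[v-60:v+60,u-80:u+80],None,fx=3,fy=3))
E
```

```text
t 14.6 pos [0.434  0.3582 0.1685] yaw -0.091 delta [ 0.0049 -0.0002 -0.137 ] rotvec [-0.006 -0.001 -0.004] q7 -0.57 w 1.004 F [ 1.2  0.9 -0.4]
263.8307147317278 185.42245750669892
```

View pics/w5.png

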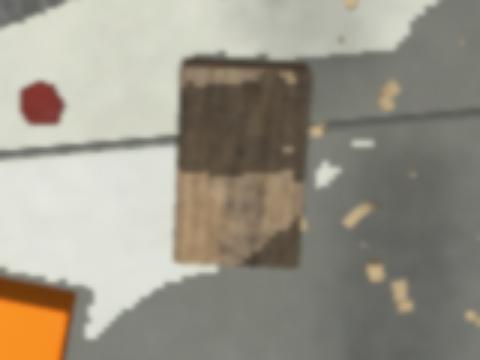

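Blank B's top face is at crop (242,163). It is centred in u, square, and about 5 mm up as with A. Picking it.

jog_arm:
  deltas:
    - [0.005,0,-0.03,0,0,0,0.8]
    - [0,0,-0.03,0,0,0,0.8]
    - [0,0,-0.03,0,0,0,0.8]
    - [0,0,-0.03,0,0,0,0.8]
    - [0,0,-0.017,0,0,0,0.8]
    - [0,0,0,0,0,0,0]
    - [0,0,0,0,0,0,0]
    - [0,0,0,0,0,0,0]
    - [0,0,0,0,0,0,0]
    - [0,0,0,0,0,0,0]
  newtons: 50

```text
t: 15.65
eef_pos: [0.4403, 0.3585, 0.0334]
tool_rot: [-0.003, 0.74, 0.673, 0.003]
contact_force: [1.1, 0.1, 0.7]
gripper_width: 0.424
grasp_force: 50.0
```

jog_arm:
  deltas:
    - [0,0,0.02,0,0,0,0]
    - [0,0,0.03,0,0,0,0]
    - [0,0,0.03,0,0,0,0]
    - [0,0,0.03,0,0,0,0]
    - [0,0,0.03,0,0,0,0]
    - [0,0,0,0,0,0,0]

```text
t: 16.25
eef_pos: [0.442, 0.3596, 0.1768]
tool_rot: [-0.004, 0.74, 0.673, 0.006]
contact_force: [1.4, 0.3, -0.4]
gripper_width: 0.429
grasp_force: 50.1
```

```bash
python3 - <<'E'
from h import *
go([.5940,.0,.17],1.457)
E
```

```text
t 16.25 pos [0.442  0.3596 0.1768] yaw -0.094 delta [ 0.152  -0.3596 -0.0068] rotvec [-0.015 -0.007  1.551] q7 -0.56 w 0.429 F [ 1.4  0.3 -0.4]
```

jog_arm:
  deltas:
    - [0.0104,-0.0305,0,0,0,0.111,0]
    - [0.0104,-0.0305,0,0,0,0.111,0]
    - [0.0104,-0.0305,0,0,0,0.111,0]
    - [0.0104,-0.0305,0,0,0,0.111,0]
    - [0.0104,-0.0305,0,0,0,0.111,0]
    - [0.0104,-0.0305,0,0,0,0.111,0]
    - [0.0104,-0.0305,0,0,0,0.111,0]

```text
t: 16.95
eef_pos: [0.5126, 0.1434, 0.1722]
tool_rot: [-0.004, 0.427, 0.904, 0.001]
contact_force: [1.5, 0.8, -0.0]
gripper_width: 0.424
grasp_force: 50.1
```

jog_arm:
  deltas:
    - [0.0104,-0.0305,0,0,0,0.111,0]
    - [0.0104,-0.0305,0,0,0,0.111,0]
    - [0.0104,-0.0305,0,0,0,0.111,0]
    - [0.0104,-0.0305,0,0,0,0.111,0]
    - [0.0104,-0.0305,0,0,0,0.111,0]
    - [0.0104,-0.0305,0,0,0,0.111,0]
    - [0.0104,-0.0305,0,0,0,0.111,0]
    - [0,0,-0.06,0,0,0,0]
    - [0,0,-0.01,0,0,0,0]
    - [0,0,0,0,0,0,0]

```text
t: 17.95
eef_pos: [0.5835, -0.0683, 0.1104]
tool_rot: [-0.007, 0.055, 0.998, -0.0]
contact_force: [-0.2, 0.0, -0.0]
gripper_width: 0.423
grasp_force: 50.2
```

```bash
python3 - <<'E'
from h import *
go([.587,-.068,.052],1.457)
a=shot("wrist","w6.png",scale=1.2)
E
```

```text
t 17.95 pos [ 0.5835 -0.0683  0.1104] yaw 1.46 delta [ 0.0035  0.0003 -0.0584] rotvec [-0.    -0.013 -0.003] q7 1.67 w 0.423 F [-0.2  0.  -0. ]
```

View pics/w6.png

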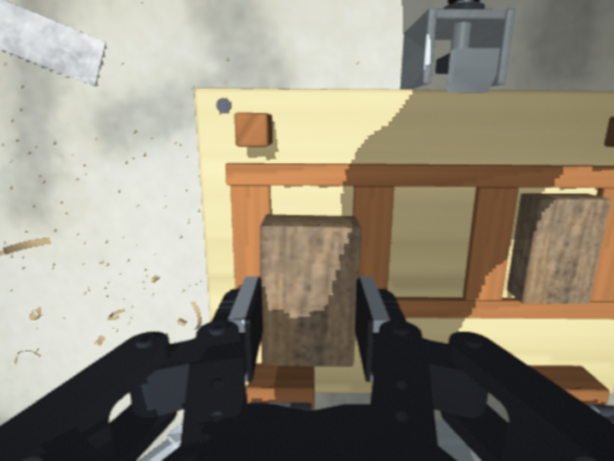

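```bash
python3 - <<'E'
from h import *
a=load("w6.png")
f=px2w(a,312.5/1.2,186/1.2,.024);k=px2w(a,312/1.2,299/1.2,.024); n=(f+k)/2
b=(px2w(a,311/1.2,225/1.2,.096)+px2w(a,308/1.2,366/1.2,.096))/2
print(n,b,n-b,np.linalg.norm(f-k)); go([.5835+(n-b)[0],-.0683+(n-b)[1],.0525],1.457)
E
```

```text
[ 0.5817 -0.067   0.024 ] [ 0.5804 -0.0685  0.096 ] [ 0.0013  0.0015 -0.072 ] 0.06784083718518716
t 18.0 pos [ 0.5849 -0.0682  0.1122] yaw 1.461 delta [-0.0002  0.0014 -0.0597] rotvec [-0.    -0.01  -0.004] q7 1.67 w 0.427 F [0.3 0.2 0.3]
```

jog_arm:
  deltas:
    - [-0.001,0.001,-0.02,0,-0.008,0,0]
    - [0,0,-0.02,0,0,0,0]
    - [0,0,0,0,0,0,0]
    - [0,0,0,0,0,0,0]

```text
t: 18.4
eef_pos: [0.5854, -0.0674, 0.074]
tool_rot: [0.001, 0.055, 0.998, 0.0]
contact_force: [-0.1, -0.2, 0.4]
gripper_width: 0.424
grasp_force: 50.2
```

```bash
python3 - <<'E'
from h import *
go([.5848,-.0668,.0520],1.457)
E
```

```text
t 18.4 pos [ 0.5854 -0.0674  0.074 ] yaw 1.461 delta [-0.0006  0.0006 -0.022 ] rotvec [-0.     0.002 -0.004] q7 1.69 w 0.424 F [-0.1 -0.2  0.4]
```

jog_arm:
  deltas:
    - [-0.001,0.0005,-0.01,0,0,0,0]
    - [0,0,-0.012,0,0,0,0]
    - [0,0,0,0,0,0,0]
    - [0,0,0,0,0,0,0]
    - [0,0,0,0,0,0,0.5]
    - [0,0,0,0,0,0,0.6]
    - [0,0,0,0,0,0,0.6]

```text
t: 19.1
eef_pos: [0.5835, -0.0675, 0.0506]
tool_rot: [-0.0, 0.055, 0.998, -0.0]
contact_force: [0.1, -0.4, 0.0]
gripper_width: 0.601
grasp_force: 0.0
```

jog_arm:
  deltas:
    - [0,0,0.03,0,0,0,0.6]
    - [0,0,0.04,0,0,0,0.6]
    - [0,0,0.045,0,0,0,0]
    - [0,0,0.045,0,0,0,0]
    - [0,0,0.045,0,0,0,0]
    - [0,0,0.045,0,0,0,0]
    - [0,0,0,0,0,0,0]

```text
t: 19.8
eef_pos: [0.5867, -0.0683, 0.3075]
tool_rot: [0.006, 0.056, 0.998, 0.001]
contact_force: [0.3, -1.1, 0.5]
gripper_width: 0.001
grasp_force: 0.0
```

```bash
python3 - <<'E'
from h import *
go([.716,-.0152,.30],1.457)
a=shot("wrist","w7.png",scale=.78); s=shot("scene","s7.png",crop=(180,110,360,245),scale=2.22)
cv2.imwrite("pics/c7.png",np.hstack([cv2.imread("pics/w7.png")[:299,:399],cv2.imread("pics/s7.png")[:299,:399]]))
E
```

```text
t 19.8 pos [ 0.5867 -0.0683  0.3075] yaw 1.459 delta [ 0.1293  0.0531 -0.0075] rotvec [-0.     0.012 -0.002] q7 1.58 w 0.001 F [ 0.3 -1.1  0.5]
```

View pics/c7.png

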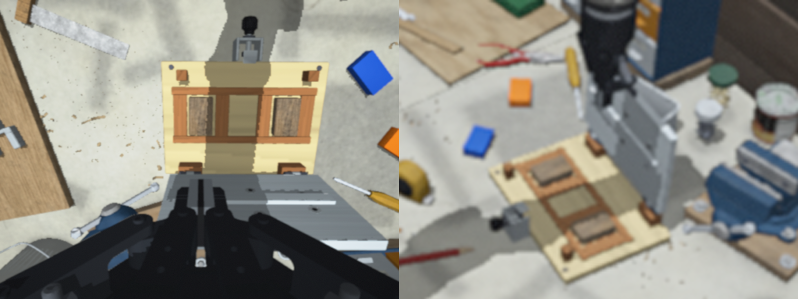

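Both blanks lie in their nests, the leaf is upright and no third blank is in sight. Now I'll go behind the leaf and swing it down.

jog_arm:
  deltas:
    - [0.0325,0.0135,0,0,0,0,0]
    - [0.0325,0.0135,0,0,0,0,0]
    - [0.0325,0.0135,0,0,0,0,0]
    - [0.0325,0.0125,0,0,0,0,0]
    - [0,0,-0.04,0,0,0,0]
    - [0,0,-0.035,0,0,0,0]
    - [0,0,0,0,0,0,0]

```text
t: 20.6
eef_pos: [0.7093, -0.0139, 0.2175]
tool_rot: [-0.007, 0.055, 0.998, -0.001]
contact_force: [0.0, 0.6, -0.5]
gripper_width: -0.0
grasp_force: 0.0
```

```bash
python3 - <<'E'
from h import *
go([.716,-.0152,.228],1.457)
E
```

```text
t 20.6 pos [ 0.7093 -0.0139  0.2175] yaw 1.46 delta [ 0.0067 -0.0013  0.0105] rotvec [ 0.001 -0.014 -0.003] q7 1.55 w -0.0 F [ 0.   0.6 -0.5]
```

jog_arm:
  deltas:
    - [-0.013,0.001,0.006,0,0,0,0]
    - [-0.01,0.0011,0,0,0,0,0]
    - [-0.01,0.0011,0,0,0,0,0]
    - [-0.01,0.0011,0,0,0,0,0]
    - [-0.01,0.0011,-0.001,0,0,0,0]
    - [-0.0095,0.0011,-0.003,0,0,0,0]
    - [-0.0095,0.0011,-0.003,0,0,0,0]
    - [-0.0095,0.0011,-0.003,0,0,0,0]
    - [-0.0095,0.0011,-0.003,0,0,0,0]

```text
t: 21.5
eef_pos: [0.6217, -0.0044, 0.2181]
tool_rot: [-0.0, 0.055, 0.998, 0.0]
contact_force: [2.9, -0.2, -0.5]
gripper_width: 0.0
grasp_force: 0.9
```

jog_arm:
  deltas:
    - [-0.0081,0.0009,-0.0058,0,0,0,0]
    - [-0.0081,0.0009,-0.0058,0,0,0,0]
    - [-0.0081,0.0009,-0.0058,0,0,0,0]
    - [-0.0081,0.0009,-0.0058,0,0,0,0]
    - [-0.0064,0.0007,-0.0078,0,0,0,0]
    - [-0.0064,0.0007,-0.0078,0,0,0,0]
    - [-0.0064,0.0007,-0.0078,0,0,0,0]
    - [-0.0064,0.0007,-0.0078,0,0,0,0]

```text
t: 22.3
eef_pos: [0.5641, 0.0018, 0.1634]
tool_rot: [0.0, 0.055, 0.998, -0.0]
contact_force: [1.9, 0.5, 0.6]
gripper_width: 0.004
grasp_force: 0.7
```

```bash
python3 - <<'E'
from h import *
go([.56,.0026,.1557],1.457)
E
```

```text
t 22.3 pos [0.5641 0.0018 0.1634] yaw 1.46 delta [-0.0041  0.0008 -0.0077] rotvec [ 0.     0.    -0.003] q7 1.51 w 0.004 F [1.9 0.5 0.6]
```

jog_arm:
  deltas:
    - [-0.005,0.0006,-0.0095,0,0,0,0]
    - [-0.005,0.0006,-0.0095,0,0,0,0]
    - [-0.0043,0.0005,-0.0095,0,0,0,0]
    - [-0.0043,0.0005,-0.0095,0,0,0,0]
    - [-0.002,0.0002,-0.009,0,0,0,0]
    - [-0.002,0.0002,-0.009,0,0,0,0]
    - [-0.001,0,-0.009,0,0,0,0]

```text
t: 23.0
eef_pos: [0.5405, 0.0044, 0.0983]
tool_rot: [-0.0, 0.055, 0.998, -0.0]
contact_force: [-1.2, 0.3, 1.4]
gripper_width: -0.001
grasp_force: 0.9
```

jog_arm:
  deltas:
    - [0,0,-0.005,0,0,0,0]
    - [0,0,-0.005,0,0,0,0]
    - [0,0,-0.003,0,0,0,0]
    - [0,0,-0.003,0,0,0,0]
    - [0,0,0,0,0,0,0]

```text
t: 23.5
eef_pos: [0.541, 0.0043, 0.0835]
tool_rot: [-0.0, 0.056, 0.998, 0.0]
contact_force: [-3.4, 1.1, 8.6]
gripper_width: -0.001
grasp_force: 4.6
```

jog_arm:
  deltas:
    - [0,0,-0.002,0,0,0,0]
    - [0,0,-0.002,0,0,0,0]
    - [0,0,-0.002,0,0,0,0]
    - [0,0,0,0,0,0,0]

```text
t: 23.9
eef_pos: [0.5415, 0.0043, 0.0789]
tool_rot: [0.0, 0.056, 0.998, 0.0]
contact_force: [-7.2, 0.2, 22.4]
gripper_width: -0.001
grasp_force: 11.6
```

jog_arm:
  deltas:
    - [0,0,-0.002,0,0,0,0]
    - [0,0,-0.002,0,0,0,0]
    - [0,0,0,0,0,0,0]

```text
t: 24.2
eef_pos: [0.5416, 0.0043, 0.0785]
tool_rot: [0.0, 0.056, 0.998, 0.002]
contact_force: [-20.3, 0.1, 65.4]
gripper_width: -0.004
grasp_force: 32.6
```

The leaf is down hard on its stop. I'll ease off and see that it stays, then go look at the wrench.

jog_arm:
  deltas:
    - [0,0,0.004,0,0,0,0]
    - [0,0,0.01,0,0,0,0]
    - [0,0,0.03,0,0,0,0]
    - [0.0,0,0.04,0,0,0,0]
    - [0.0,0,0.04,0,0,0,0]
    - [0,0,0,0,0,0,0]
    - [0,0,0,0,0,0,0]
    - [0,0,0,0,0,0,0]

```text
t: 25.0
eef_pos: [0.5402, 0.0044, 0.1961]
tool_rot: [-0.001, 0.055, 0.998, -0.0]
contact_force: [-1.1, 0.5, -1.0]
gripper_width: -0.001
grasp_force: 0.0
```

```bash
python3 - <<'E'
from h import *
go([.565,-.405,.20],1.457)
a=shot("wrist","w8.png"); print(w2px(a,[.588,.0006,.0715]),a["eye"])
E
```

```text
t 25.0 pos [0.5402 0.0044 0.1961] yaw 1.46 delta [ 0.0248 -0.4094  0.0039] rotvec [ 0.    -0.002 -0.003] q7 1.48 w -0.001 F [-1.1  0.5 -1. ]
[260.1159 244.3148] [0.4695 0.0115 0.3174]
```

jog_arm:
  deltas:
    - [0.03,0,-0.005,0,0,0,1]
    - [0.03,0,0,0,0,0,1]
    - [0.03,0,0,0,0,0,1]
    - [0,0,0,0,0,0,1]
    - [0,0,0,0,0,0,1]
    - [0,0,0,0,0,0,1]
    - [0,0,0,0,0,0,1]

```text
t: 25.75
eef_pos: [0.6299, 0.0043, 0.1918]
tool_rot: [-0.001, 0.056, 0.998, -0.0]
contact_force: [0.2, -1.0, -0.0]
gripper_width: 1.0
grasp_force: 0.0
```

```bash
python3 - <<'E'
from h import *
a=shot("wrist","w9.png"); print(w2px(a,[.588,.0006,.0715]),a["eye"]); go([.61,-.41,.18],1.457)
E
```

```text
[247.4937 138.9335] [0.559  0.0113 0.313 ]
t 25.8 pos [0.6301 0.0043 0.192 ] yaw 1.46 delta [-0.0201 -0.4143 -0.012 ] rotvec [-0.    -0.001 -0.003] q7 1.52 w 1.003 F [-0.4  0.8 -0.2]
```

jog_arm:
  deltas:
    - [-0.003,-0.041,0,0,0,0,1]
    - [-0.003,-0.041,0,0,0,0,1]
    - [-0.003,-0.041,0,0,0,0,1]
    - [-0.003,-0.041,0,0,0,0,1]
    - [-0.003,-0.041,0,0,0,0,1]
    - [-0.003,-0.041,0,0,0,0,1]
    - [-0.003,-0.041,0,0,0,0,1]
    - [-0.003,-0.041,0,0,0,0,1]
    - [0,-0.041,0,0,0,0,1]
    - [0,-0.041,0,0,0,0,1]

```text
t: 26.8
eef_pos: [0.6064, -0.4069, 0.1925]
tool_rot: [0.0, 0.055, 0.998, 0.0]
contact_force: [1.3, -1.1, -0.8]
gripper_width: 1.001
grasp_force: 0.0
```

jog_arm:
  deltas:
    - [0,0,-0.01,0,0,0,0]
    - [0,0,0,0,0,0,0]
    - [0,0,0,0,0,0,0]

```text
t: 27.1
eef_pos: [0.6072, -0.4038, 0.1818]
tool_rot: [-0.0, 0.055, 0.999, 0.001]
contact_force: [0.1, -0.4, 0.5]
gripper_width: 0.513
grasp_force: 0.0
```

```bash
python3 - <<'E'
from h import *
b=shot("wrist","w10.png"); go([.61,-.41,.18],1.457)
a=load("w9.png")
u,v=w2px(a,[.588,.0006,.0715]).astype(int)
A=cv2.resize(np.ascontiguousarray(a["img"][v-35:v+35,u-25:u+25,::-1]),None,fx=6,fy=6,interpolation=cv2.INTER_CUBIC)
u2,v2=w2px(b,[.565,-.409,.035]).astype(int);print((u,v),(u2,v2))
x0=u2-62;y0=max(0,v2-75);y1=y0+150
B=cv2.resize(np.ascontiguousarray(b["img"][y0:y1,x0:x0+124,::-1]),None,fx=4,fy=4,interpolation=cv2.INTER_CUBIC)
print(B.shape,x0,y0)
C=np.zeros((600,800,3),np.uint8); C[:420,:300]=A; C[420:600,:240]=cv2.resize(np.ascontiguousarray(a["img"][:,:,::-1]),(240,180)); C[:B.shape[0],300:300+B.shape[1]]=B
cv2.imwrite("pics/c10.png",C)
E
```

```text
t 27.15 pos [ 0.6076 -0.4036  0.1822] yaw 1.462 delta [ 0.0024 -0.0064 -0.0022] rotvec [-0.001  0.    -0.005] q7 2.16 w 0.42 F [1.  0.5 0.1]
(np.int64(247), np.int64(138)) (np.int64(246), np.int64(134))
(600, 496, 3) 184 59
```

View pics/c10.png

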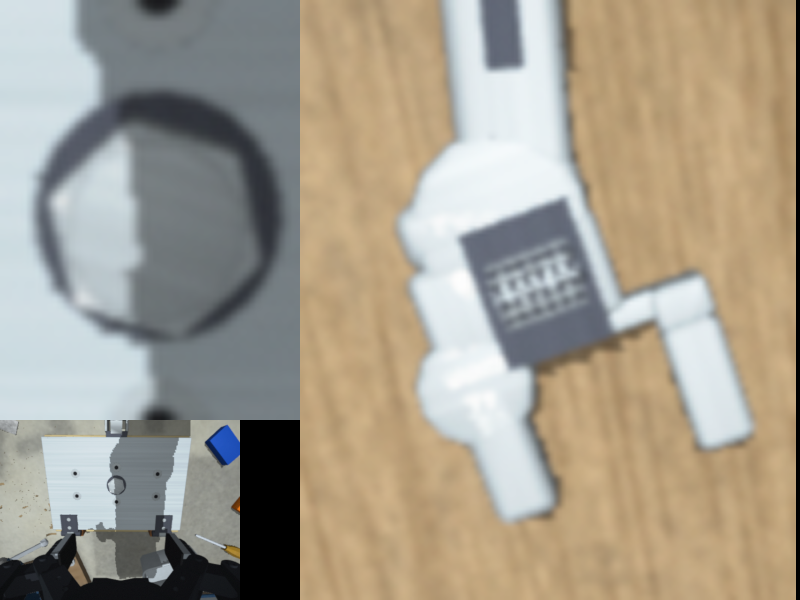

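The leaf is shut and latched. The hex head's corners are near crop (130,128), (240,155), (263,258), (178,338), (72,300) and (50,200). The wrench's sliding jaw (right, inner face from (668,345) to (700,445)) stands wide, the fixed jaw's face runs from (533,440) to (555,505), and the worm is at (535,280).

```bash
python3 - <<'E'
from h import *
a=load("w9.png"); b=load("w10.png")
C=np.array([px2w(a,222+x/6,103+y/6,.0713)[:2] for x,y in [(130,128),(240,155),(263,258),(178,338),(72,300),(50,200)]])
c=C.mean(0); d=C-c; ang=np.arctan2(d[:,1],d[:,0]); print("screw",c,"r",np.linalg.norm(d,axis=1))
off=np.angle(np.exp(1j*6*ang).mean())/6; print("corner angles mod60 deg",np.degrees(off)%60, np.degrees(ang)%60)
g=lambda x,y,z:px2w(b,184+(x-300)/4,59+y/4,z)[:2]
f1,f2,s1,s2=g(533,440,.034),g(555,505,.034),g(668,345,.034),g(700,445,.034)
for p,q in((f1,f2),(s1,s2)): print("yaw",np.degrees(np.arctan2(*(q-p)[::-1])))
h1,h2=g(450,70,.034),g(561,62,.034); h3,h4=g(445,5,.034),g(552,5,.034); print("handle w",np.linalg.norm(h1-h2))
print("handle mids",(h1+h2)/2,(h3+h4)/2)
for yaw in (15,17,19):
    y=np.radians(yaw); X=np.array([np.cos(y),np.sin(y)]);Y=np.array([-X[1],X[0]])
    org=f2-.017*X+.012*Y
    w=g(535,280,.038); print(yaw,"open",((s1+s2-f1-f2)/2)@Y,"origin",org,"worm loc",(w-org)@X,(w-org)@Y,"worm",w, "handle pt",((h1+h2)/2-org)@X,((h1+h2)/2-org)@Y,"grip",org+(-.084*.966)*X+(-.046*0+.0119)*Y)
E
```

```text
screw [0.5899 0.0007] r [0.0131 0.0142 0.014  0.014  0.0139 0.0138]
corner angles mod60 deg 6.228604188469108 [7.1777 5.197  9.3803 5.0818 3.1    7.4361]
yaw 11.383754471526068
yaw 12.311729649154069
handle w 0.022168339594260726
handle mids [ 0.5178 -0.4122] [ 0.5064 -0.4121]
15 open 0.03418378200753647 origin [ 0.5893 -0.4058] worm loc -0.029916208832649463 0.0024036986282702476 worm [ 0.5598 -0.4112] handle pt -0.07073948706183716 0.012362146320876944 grip [ 0.5079 -0.4153]
17 open 0.034333504914441634 origin [ 0.5891 -0.4065] worm loc -0.029384946913080977 0.0040322763596897255 worm [ 0.5598 -0.4112] handle pt -0.06983581189176936 0.015409369498975157 grip [ 0.508  -0.4188]
19 open 0.034441397734279566 origin [ 0.5889 -0.4072] worm loc -0.02879717208075228 0.005641321231947752 worm [ 0.5598 -0.4112] handle pt -0.06882634066094291 0.018423198582428545 grip [ 0.5083 -0.4223]
```

jog_arm:
  deltas:
    - [-0.014,-0.0024,0,0,0,0.082,0]
    - [-0.014,-0.0024,0,0,0,0.082,0]
    - [-0.014,-0.0024,0,0,0,0.082,0]
    - [-0.0136,-0.0022,0,0,0,0.081,0]
    - [0,0,-0.03,0,0,0,0]
    - [0,0,-0.03,0,0,0,0]
    - [0,0,-0.03,0,0,0,0]
    - [0,0,-0.02,0,0,0,0]
    - [0,0,0,0,0,0,0]
    - [0,0,0,0,0,0,0]

```text
t: 28.15
eef_pos: [0.5522, -0.4142, 0.073]
tool_rot: [0.0, -0.109, 0.994, -0.0]
contact_force: [0.5, 0.0, 0.5]
gripper_width: -0.001
grasp_force: 0.0
```

```bash
python3 - <<'E'
from h import *
go([.552,-.413,.061],1.789)
E
```

```text
t 28.15 pos [ 0.5522 -0.4142  0.073 ] yaw 1.788 delta [-0.0002  0.0012 -0.012 ] rotvec [-0.     0.001  0.001] q7 2.53 w -0.001 F [0.5 0.  0.5]
```

jog_arm:
  deltas:
    - [0,0.001,-0.007,0,0,0,0]
    - [0,0,-0.005,0,0,0,0]
    - [0,0,-0.001,0,0,0,0]
    - [0,0,0,0,0,0,0]

```text
t: 28.55
eef_pos: [0.5519, -0.414, 0.0599]
tool_rot: [0.001, -0.108, 0.994, -0.0]
contact_force: [0.0, 1.4, 3.5]
gripper_width: -0.004
grasp_force: 1.3
```

jog_arm:
  deltas:
    - [0,0,-0.001,0,0,0,0]
    - [0,0,0,0,0,0,0]

```text
t: 28.75
eef_pos: [0.552, -0.4141, 0.0595]
tool_rot: [0.001, -0.108, 0.994, -0.0]
contact_force: [-1.5, 2.0, 8.6]
gripper_width: 0.001
grasp_force: 4.3
```

jog_arm:
  deltas:
    - [0.002,0.0004,-0.0005,0,0,0,0]
    - [0.0039,0.0009,0,0,0,0,0]
    - [0.0039,0.0009,0,0,0,0,0]

```text
t: 29.05
eef_pos: [0.5599, -0.4122, 0.06]
tool_rot: [-0.001, -0.107, 0.994, 0.001]
contact_force: [-5.9, 4.7, 16.9]
gripper_width: 0.004
grasp_force: 8.3
```

jog_arm:
  deltas:
    - [0.0039,0.0009,0,0,0,0,0]
    - [0.002,0.0004,0,0,0,0,0]
    - [0,0,0,0,0,0,0]

```text
t: 29.35
eef_pos: [0.5676, -0.4104, 0.06]
tool_rot: [0.001, -0.108, 0.994, 0.0]
contact_force: [-3.0, 5.0, 16.0]
gripper_width: 0.003
grasp_force: 8.0
```

```bash
cat >> h.py <<'E'
def jaw(cam,org,yaw,zt=.034,xs=(.002,.012),lo=-.03,hi=.05,dbg=False):
    """profile of brightness along wrench y averaged over x range; returns edges (mm) of bright metal"""
    X=np.array([np.cos(yaw),np.sin(yaw)]);Y=np.array([-X[1],X[0]]); im=cam["img"].astype(float)
    b=im[:,:,2]/np.maximum(im[:,:,0],1)   # blue/red: metal ~1, wood low
    ys=np.arange(lo,hi,.00025); prof=0
    for x in np.linspace(*xs,9):
        P=np.array([w2px(cam,[*(org+x*X+y*Y),zt]) for y in ys],np.float32)
        prof=prof+cv2.remap(b.astype(np.float32),P[:,:1],P[:,1:],cv2.INTER_LINEAR)[:,0]/9
    th=(prof.min()+prof.max())/2; k=np.where((prof[:-1]>th)!=(prof[1:]>th))[0]
    return [(round(1e3*float(ys[i]+.00025*(th-prof[i])/(prof[i+1]-prof[i])),2),"+" if prof[i+1]>prof[i] else "-") for i in k]
E
python3 - <<'E'
from h import *
o=np.array([.5896,-.405])
print("before",jaw(load("w10.png"),o,.218)); a=shot("wrist","w11.png"); print("now",jaw(a,o,.218)); 
print(w2px(a,[*o,.034])); go([.552,-.413,.061],1.789)
E
```

```text
before [(-25.31, '+'), (-10.54, '-'), (21.1, '+'), (34.24, '-')]
now [(-3.81, '-'), (1.44, '+')]
[259.3283 283.7405]
t 29.4 pos [ 0.5676 -0.4103  0.06  ] yaw 1.787 delta [-0.0156 -0.0027  0.001 ] rotvec [-0.001  0.001  0.002] q7 2.51 w -0.002 F [-4.   4.5 15.2]
```

Contact works, with about 16 N of press and a rolling drag. I'll repeat the strokes.

jog_arm:
  deltas:
    - [0,0,0.006,0,0,0,0]
    - [-0.0078,-0.0018,0,0,0,0,0]
    - [-0.0078,-0.0018,0,0,0,0,0]
    - [0,0,-0.006,0,0,0,0]
    - [0,0,0,0,0,0,0]
    - [0.0039,0.0009,0,0,0,0,0]
    - [0.0039,0.0009,0,0,0,0,0]
    - [0.0039,0.0009,0,0,0,0,0]
    - [0.0039,0.0009,0,0,0,0,0]
    - [0,0,0,0,0,0,0]

```text
t: 30.4
eef_pos: [0.5652, -0.4122, 0.0576]
tool_rot: [-0.001, -0.107, 0.994, -0.0]
contact_force: [-4.3, -1.7, 7.9]
gripper_width: -0.001
grasp_force: 4.2
```

jog_arm:
  deltas:
    - [0,0,0.006,0,0,0,0]
    - [-0.0078,-0.0018,0,0,0,0,0]
    - [-0.0078,-0.0018,0,0,0,0,0]
    - [0,0,-0.006,0,0,0,0]
    - [0,0,0,0,0,0,0]
    - [0.0039,0.0009,0,0,0,0,0]
    - [0.0039,0.0009,0,0,0,0,0]
    - [0.0039,0.0009,0,0,0,0,0]
    - [0.0039,0.0009,0,0,0,0,0]
    - [0,0,0,0,0,0,0]

```text
t: 31.4
eef_pos: [0.5675, -0.4101, 0.0574]
tool_rot: [-0.0, -0.108, 0.994, 0.0]
contact_force: [-0.6, -0.3, -0.1]
gripper_width: 0.003
grasp_force: 0.0
```

jog_arm:
  deltas:
    - [0,0,0.03,0,0,0,0]
    - [0.01,0.002,0.04,0,0,0,0]
    - [0.02,0.002,0.04,0,0,0,0]
    - [0.01,0.003,0.01,0,0,0,0]
    - [0,0,0,0,0,0,1]
    - [0,0,0,0,0,0,1]
    - [0,0,0,0,0,0,1]

```text
t: 32.1
eef_pos: [0.6052, -0.4033, 0.1753]
tool_rot: [-0.002, -0.107, 0.994, 0.001]
contact_force: [0.7, -0.6, -0.4]
gripper_width: 0.5
grasp_force: 0.0
```

```bash
python3 - <<'E'
from h import *
o=np.array([.5896,-.405])
for z in (.0205,.034):
  print("before",jaw(load("w10.png"),o,.218,z))
a=shot("wrist","w12.png")
for z in (.0205,.034): print("now",jaw(a,o,.218,z))
print(w2px(a,[*o,.034])); go([.552,-.413,.061],1.789)
E
```

```text
before [(-27.61, '+'), (-12.13, '-'), (21.11, '+'), (34.93, '-')]
before [(-25.31, '+'), (-10.54, '-'), (21.1, '+'), (34.24, '-')]
now [(33.87, '-')]
now [(1.85, '-'), (6.8, '+'), (9.22, '-'), (18.7, '+'), (32.43, '-')]
[259.5232 167.1507]
t 32.15 pos [ 0.6052 -0.4034  0.1755] yaw 1.786 delta [-0.0532 -0.0096 -0.1145] rotvec [-0.002 -0.003  0.003] q7 2.45 w 0.594 F [-0.3  0.1  0.2]
```

```bash
cat >> h.py <<'E'
def ortho(c,z=.034,x0=.50,x1=.64,y0=-.47,y1=-.34,s=2000):  # rows: x increasing down, cols: y increasing right
    xs=np.arange(x0,x1,1/s); ys=np.arange(y0,y1,1/s); XX,YY=np.meshgrid(xs,ys,indexing="ij")
    D=np.stack([XX-c["eye"][0],YY-c["eye"][1],np.full_like(XX,z-c["eye"][2])],-1)@rot(c["attitude"])@np.array(c["K"]).T
    return cv2.remap(np.ascontiguousarray(c["img"]),(D[...,0]/D[...,2]).astype(np.float32),(D[...,1]/D[...,2]).astype(np.float32),cv2.INTER_LINEAR)
def metal(o):
    o=o.astype(float); return (o[...,2]/np.maximum(o[...,0],1)).clip(.5,1.1).astype(np.float32)
E
python3 - <<'E'
from h import *
a=load("w10.png"); b=shot("wrist","w13.png")
A=metal(ortho(a));B=metal(ortho(b))
A=cv2.GaussianBlur(A,(0,0),2);B=cv2.GaussianBlur(B,(0,0),2)
mask=np.zeros(A.shape,np.uint8); mask[:190,:]=255
cc,M=cv2.findTransformECC(A,B,np.eye(2,3,dtype=np.float32),cv2.MOTION_EUCLIDEAN,(3,300,1e-7),mask,5); print(cc,M, "deg",np.degrees(np.arctan2(M[1,0],M[0,0])))
def mp(p):
    q=M@np.array([(p[1]+.47)*2000,(p[0]-.50)*2000,1]); return np.array([.50+q[1]/2000,-.47+q[0]/2000])
print("worm",mp((.5598,-.4112)),"origin",mp((.5896,-.405)),"handle",mp((.5178,-.4122)))
for r in range(0,280,14): print("".join("#" if v>.85 else "." for v in B[r,::4]))
E
```

```text
0.9729973031720602 [[ 1.      0.0002  7.1181]
 [-0.0002  1.     40.3258]] deg -0.010254966
worm [ 0.58   -0.4076] origin [ 0.6098 -0.4014] handle [ 0.538  -0.4086]
..........................############......................#####
..........................############......................#####
..........................############......................#####
..........................###########........................####
..........................###########........................####
..........................###########........................####
.........................############........................####
.........................############.........................###
......................###############.........................###
...................###################........................###
..................#####################........................##
...................#####################.......................##
...................##############################..............##
...................###############################..............#
..................#############.............#######.............#
..................############...............#######............#
.....................#########...............########............
.......................########................####..............
........................#######..................................
.................................................................
```

```bash
python3 - <<'E'
from h import *
o=np.array([.6098,-.4014])
print("before",jaw(load("w10.png"),np.array([.5896,-.405]),.218,.0205),jaw(load("w10.png"),np.array([.5896,-.405]),.218,.0205,(-.004,.006)))
b=load("w13.png")
print("now",jaw(b,o,.218,.0205),jaw(b,o,.218,.0205,(-.004,.006)))
go([.58-.007,-.4076-.0015,.066],1.789)
E
```

```text
before [(-27.61, '+'), (-12.13, '-'), (21.11, '+'), (34.93, '-')] [(-28.64, '+'), (-11.91, '-'), (21.02, '+'), (34.84, '-')]
now [(-25.57, '+'), (-10.63, '-'), (21.39, '+'), (35.69, '-')] [(-27.85, '+'), (-9.97, '-'), (21.3, '+'), (35.56, '-')]
t 32.2 pos [ 0.6054 -0.4035  0.1758] yaw 1.786 delta [-0.0324 -0.0056 -0.1098] rotvec [-0.001 -0.003  0.003] q7 2.45 w 0.681 F [-0.1 -0.8 -0.1]
```

The wrench slid 20 mm towards its mouth. The first stroke closed the jaw about 1.4 mm, and the second pushed the worm from its side. I'll start nearer the worm's crown and check after each stroke.

jog_arm:
  deltas:
    - [-0.015,-0.0026,-0.02,0,0,0,0]
    - [-0.0153,-0.0026,-0.02,0,0,0,0]
    - [0,0,-0.03,0,0,0,0]
    - [0,0,-0.03,0,0,0,0]
    - [0,0,-0.01,0,0,0,0]
    - [0,0,0,0,0,0,0]
    - [0,0,0,0,0,0,0]
    - [0,0,0,0,0,0,0]
    - [0,0,0,0,0,0,0]

```text
t: 33.1
eef_pos: [0.5775, -0.4093, 0.0692]
tool_rot: [0.001, -0.108, 0.994, -0.001]
contact_force: [0.4, 0.1, 0.6]
gripper_width: -0.001
grasp_force: 0.0
```

```bash
python3 - <<'E'
from h import *
go([.5751,-.4087,.060],1.789)
E
```

```text
t 33.1 pos [ 0.5775 -0.4093  0.0692] yaw 1.787 delta [-0.0024  0.0006 -0.0092] rotvec [0.001 0.002 0.002] q7 2.5 w -0.001 F [0.4 0.1 0.6]
```

jog_arm:
  deltas:
    - [-0.0024,0.0006,-0.007,0,0,0,0]
    - [0,0,-0.0025,0,0,0,0]
    - [0,0,-0.001,0,0,0,0]
    - [0,0,0,0,0,0,0]

```text
t: 33.5
eef_pos: [0.5747, -0.4087, 0.0598]
tool_rot: [0.001, -0.108, 0.994, -0.0]
contact_force: [-4.8, 3.9, 17.3]
gripper_width: 0.001
grasp_force: 8.7
```

jog_arm:
  deltas:
    - [0,0,-0.0005,0,0,0,0]
    - [0,0,0,0,0,0,0]

```text
t: 33.7
eef_pos: [0.5747, -0.4087, 0.0597]
tool_rot: [0.001, -0.108, 0.994, -0.0]
contact_force: [-5.6, 3.5, 20.7]
gripper_width: -0.0
grasp_force: 10.1
```

jog_arm:
  deltas:
    - [0.0017,0.0004,0.0004,0,0,0,0]
    - [0.0034,0.0008,0,0,0,0,0]
    - [0.0034,0.0007,0,0,0,0,0]

```text
t: 34.0
eef_pos: [0.5831, -0.4066, 0.0599]
tool_rot: [0.001, -0.108, 0.994, -0.0]
contact_force: [-6.3, 4.4, 19.0]
gripper_width: 0.002
grasp_force: 9.6
```

jog_arm:
  deltas:
    - [0.0034,0.0008,0,0,0,0,0]
    - [0.0017,0.0004,0,0,0,0,0]
    - [0,0,0,0,0,0,0]

```text
t: 34.3
eef_pos: [0.589, -0.4051, 0.0599]
tool_rot: [0.001, -0.108, 0.994, -0.0]
contact_force: [-2.6, 3.6, 17.1]
gripper_width: -0.004
grasp_force: 8.9
```

jog_arm:
  deltas:
    - [0,0,0.008,0,0,0,0]
    - [-0.0068,-0.0015,0,0,0,0,0]
    - [-0.0068,-0.0016,0,0,0,0,0]
    - [0,0,0,0,0,0,0]

```text
t: 34.7
eef_pos: [0.5719, -0.409, 0.0643]
tool_rot: [-0.001, -0.107, 0.994, 0.0]
contact_force: [-0.7, 0.0, -0.1]
gripper_width: 0.001
grasp_force: 0.0
```

jog_arm:
  deltas:
    - [0,0,-0.006,0,0,0,0]
    - [0,0,-0.0015,0,0,0,0]
    - [0,0,0,0,0,0,0]

```text
t: 35.0
eef_pos: [0.5741, -0.409, 0.0597]
tool_rot: [0.0, -0.107, 0.994, -0.0]
contact_force: [-6.5, 3.2, 18.3]
gripper_width: -0.001
grasp_force: 9.6
```

It is still on the crown, so the wrench hasn't moved. Two more strokes.

jog_arm:
  deltas:
    - [0.0017,0.0004,0,0,0,0,0]
    - [0.0034,0.0008,0,0,0,0,0]
    - [0.0034,0.0007,0,0,0,0,0]
    - [0.0034,0.0008,0,0,0,0,0]
    - [0.0017,0.0004,0,0,0,0,0]
    - [0,0,0,0,0,0,0]

```text
t: 35.6
eef_pos: [0.5895, -0.4053, 0.0599]
tool_rot: [0.001, -0.108, 0.994, -0.0]
contact_force: [-3.5, 3.1, 17.6]
gripper_width: -0.002
grasp_force: 8.8
```

jog_arm:
  deltas:
    - [0,0,0.008,0,0,0,0]
    - [-0.0068,-0.0015,0,0,0,0,0]
    - [-0.0068,-0.0016,0,0,0,0,0]
    - [0,0,0,0,0,0,0]
    - [0,0,-0.006,0,0,0,0]
    - [0,0,-0.0015,0,0,0,0]
    - [0,0,0,0,0,0,0]

```text
t: 36.3
eef_pos: [0.5742, -0.4089, 0.0598]
tool_rot: [0.0, -0.108, 0.994, -0.0]
contact_force: [-5.6, 1.2, 16.1]
gripper_width: 0.001
grasp_force: 8.1
```

jog_arm:
  deltas:
    - [0.0017,0.0004,0,0,0,0,0]
    - [0.0034,0.0008,0,0,0,0,0]
    - [0.0034,0.0007,0,0,0,0,0]
    - [0.0034,0.0008,0,0,0,0,0]
    - [0.0017,0.0004,0,0,0,0,0]
    - [0,0,0,0,0,0,0]

```text
t: 36.9
eef_pos: [0.589, -0.4053, 0.06]
tool_rot: [0.001, -0.108, 0.994, -0.0]
contact_force: [-2.1, 3.3, 15.8]
gripper_width: -0.003
grasp_force: 7.8
```

jog_arm:
  deltas:
    - [0,0,0.03,0,0,0,0]
    - [0.01,0.002,0.04,0,0,0,0]
    - [0.02,0.002,0.04,0,0,0,0]
    - [0.01,0.002,0.01,0,0,0,0]
    - [0,0,0,0,0,0,0]
    - [0,0,0,0,0,0,0]

```text
t: 37.5
eef_pos: [0.627, -0.3984, 0.1759]
tool_rot: [-0.001, -0.108, 0.994, 0.001]
contact_force: [-1.0, -0.1, -0.3]
gripper_width: 0.003
grasp_force: 0.0
```

```bash
cat > reg.py <<'E'
from h import *
import sys
ref=load("w10.png"); A=cv2.GaussianBlur(metal(ortho(ref)),(0,0),2)
def reg(c,guess=(0.,0.),x1=.06,mask=None):
    B=cv2.GaussianBlur(metal(ortho(c,x0=.50+guess[0],x1=.64+guess[0],y0=-.47+guess[1],y1=-.34+guess[1])),(0,0),2)
    if mask is None:
        mask=np.zeros(A.shape,np.uint8); mask[:200,:]=255
    cc,M=cv2.findTransformECC(A,B,np.eye(2,3,dtype=np.float32),cv2.MOTION_EUCLIDEAN,(3,500,1e-7),mask,5)
    ang=-np.arctan2(M[1,0],M[0,0])  # rows=x, cols=y: handedness flip
    def mp(p):
        q=M@np.array([(p[1]+.47)*2000,(p[0]-.50)*2000,1]); return np.array([.50+guess[0]+q[1]/2000,-.47+guess[1]+q[0]/2000])
    org=mp((.5896,-.405)); yaw=.218+ang
    # exact from two points
    f=mp((.5178,-.4122)); d0=np.array([.5896-.5178,-.405+.4122]); d1=org-f
    yaw=.218+np.arctan2(d1[1],d1[0])-np.arctan2(d0[1],d0[0])
    return cc,org,yaw,mp((.5598,-.4112))
if __name__=="__main__":
    g=eval(sys.argv[2]); c=shot("wrist",sys.argv[1]); cc,org,yaw,worm=reg(c,g); print("cc",cc,"org",org,"yaw",yaw,"worm",worm)
    print(jaw(c,org,yaw,.0205),jaw(c,org,yaw,.0205,(-.004,.006)))
    X=np.array([np.cos(yaw),np.sin(yaw)]); go([*(worm-.005*X),.0597],yaw+np.pi/2)
E
python3 reg.py w14.png "(.02,.003)"
```

```text
cc 0.9427963393830231 org [ 0.6106 -0.4035] yaw 0.1836305529455813 worm [ 0.5806 -0.4087]
[(-23.1, '+'), (-8.08, '-'), (19.55, '+'), (33.76, '-')] [(-25.07, '+'), (-7.9, '-'), (19.24, '+'), (33.48, '-')]
t 37.55 pos [ 0.6262 -0.3986  0.1754] yaw 1.786 delta [-0.0505 -0.011  -0.1157] rotvec [-0.002 -0.004 -0.032] q7 2.43 w -0.004 F [-0.3 -0.5 -0.1]
```

```bash
python3 - <<'E'
s=open('reg.py').read()
s=s.replace("        mask=np.zeros(A.shape,np.uint8); mask[:200,:]=255\n","""        r,cq=np.mgrid[:A.shape[0],:A.shape[1]]; dx=.50+r/2000-.5896; dy=-.47+cq/2000+.405; lx=dx*np.cos(.218)+dy*np.sin(.218); ly=-dx*np.sin(.218)+dy*np.cos(.218)
        mask=np.where((r<230)&~((lx>-.026)&(ly>-.008))&~(ly>.022),255,0).astype(np.uint8)
""")
open('reg.py','w').write(s)
E
python3 - <<'E'
from reg import *
for n in("w10.png","w13.png","w14.png"):
    c=load(n); cc,org,yaw,worm=reg(c,(0,0) if n=="w10.png" else (.02,.003)); print(n,cc,org,yaw,worm,jaw(c,org,yaw,.0205)[-3:-1],jaw(c,org,yaw,.0205,(-.004,.006))[-3:-1])
X=np.array([np.cos(yaw),np.sin(yaw)]); go([*(worm-.005*X),.0597],yaw+np.pi/2)
E
```

```text
w10.png 0.9999999804180597 [ 0.5896 -0.405 ] 0.21799999996312672 [ 0.5598 -0.4112] [(-12.13, '-'), (21.11, '+')] [(-11.91, '-'), (21.02, '+')]
w13.png 0.997867877899928 [ 0.6096 -0.4006] 0.2195732105549347 [ 0.5798 -0.4068] [(-11.5, '-'), (20.52, '+')] [(-10.83, '-'), (20.44, '+')]
w14.png 0.9978357207965087 [ 0.6098 -0.4005] 0.22052416851540355 [ 0.5801 -0.4067] [(-11.47, '-'), (16.13, '+')] [(-11.13, '-'), (16.03, '+')]
t 37.55 pos [ 0.6262 -0.3986  0.1754] yaw 1.786 delta [-0.051  -0.0093 -0.1157] rotvec [-0.002 -0.004  0.005] q7 2.43 w -0.004 F [-0.3 -0.5 -0.1]
```

The wrench hasn't moved and the opening is about 27.5 mm. I'll do two shorter strokes to about 25.5 mm.

jog_arm:
  deltas:
    - [-0.02,-0.004,-0.02,0,0,0,0]
    - [-0.02,-0.004,-0.02,0,0,0,0]
    - [-0.0112,-0.002,-0.03,0,0,0,0]
    - [0,0,-0.03,0,0,0,0]
    - [0,0,-0.01,0,0,0,0]
    - [0,0,0,0,0,0,0]
    - [0,0,0,0,0,0,0]

```text
t: 38.25
eef_pos: [0.577, -0.4093, 0.0684]
tool_rot: [0.0, -0.108, 0.994, -0.0]
contact_force: [0.3, 0.4, 0.7]
gripper_width: 0.002
grasp_force: 0.0
```

```bash
python3 - <<'E'
from h import *
go([.5755,-.4080,.0597],1.789)
E
```

```text
t 38.25 pos [ 0.577  -0.4093  0.0684] yaw 1.787 delta [-0.0015  0.0013 -0.0087] rotvec [0.    0.    0.002] q7 2.5 w 0.002 F [0.3 0.4 0.7]
```

jog_arm:
  deltas:
    - [-0.001,0.001,-0.007,0,0,0,0]
    - [0,0,-0.0025,0,0,0,0]
    - [0,0,-0.0007,0,0,0,0]
    - [0,0,0,0,0,0,0]

```text
t: 38.65
eef_pos: [0.5766, -0.4084, 0.0601]
tool_rot: [0.001, -0.108, 0.994, -0.0]
contact_force: [-2.1, 1.4, 10.1]
gripper_width: -0.002
grasp_force: 4.9
```

jog_arm:
  deltas:
    - [0.0017,0.0004,0,0,0,0,0]
    - [0.0034,0.0008,0,0,0,0,0]
    - [0.0034,0.0007,0,0,0,0,0]
    - [0.002,0.0004,0,0,0,0,0]
    - [0,0,0,0,0,0,0]

```text
t: 39.15
eef_pos: [0.5869, -0.4059, 0.0601]
tool_rot: [0.001, -0.108, 0.994, -0.0]
contact_force: [-3.0, 3.1, 11.4]
gripper_width: 0.0
grasp_force: 5.3
```

jog_arm:
  deltas:
    - [0,0,0.008,0,0,0,0]
    - [-0.0053,-0.0012,0,0,0,0,0]
    - [-0.0052,-0.0011,0,0,0,0,0]
    - [0,0,0,0,0,0,0]
    - [0,0,-0.006,0,0,0,0]
    - [0,0,-0.0015,0,0,0,0]
    - [0,0,0,0,0,0,0]

```text
t: 39.85
eef_pos: [0.5761, -0.4087, 0.06]
tool_rot: [0.0, -0.108, 0.994, -0.0]
contact_force: [-3.1, 2.5, 14.3]
gripper_width: -0.001
grasp_force: 7.2
```

jog_arm:
  deltas:
    - [0.0017,0.0004,0,0,0,0,0]
    - [0.0034,0.0008,0,0,0,0,0]
    - [0.0034,0.0007,0,0,0,0,0]
    - [0.002,0.0004,0,0,0,0,0]
    - [0,0,0,0,0,0,0]

```text
t: 40.35
eef_pos: [0.587, -0.406, 0.06]
tool_rot: [0.001, -0.108, 0.994, -0.0]
contact_force: [-3.6, 2.5, 13.8]
gripper_width: 0.001
grasp_force: 7.2
```

jog_arm:
  deltas:
    - [0,0,0.03,0,0,0,0]
    - [0.01,0.002,0.04,0,0,0,0]
    - [0.02,0.002,0.04,0,0,0,0]
    - [0.01,0.002,0.01,0,0,0,0]
    - [0,0,0,0,0,0,0]
    - [0,0,0,0,0,0,0]

```text
t: 40.95
eef_pos: [0.6252, -0.3991, 0.1763]
tool_rot: [-0.001, -0.108, 0.994, 0.001]
contact_force: [-1.1, -0.1, -0.9]
gripper_width: 0.001
grasp_force: 0.0
```

```bash
python3 reg.py w15.png "(.02,.003)"
```

```text
cc 0.9977612853181657 org [ 0.6098 -0.4005] yaw 0.2205324825560924 worm [ 0.5801 -0.4068]
[(-26.34, '+'), (-11.51, '-'), (14.11, '+'), (28.23, '-')] [(-27.55, '+'), (-11.1, '-'), (14.01, '+'), (28.13, '-')]
t 41.0 pos [ 0.6244 -0.3993  0.1757] yaw 1.786 delta [-0.0493 -0.0086 -0.116 ] rotvec [-0.002 -0.004  0.005] q7 2.43 w 0.002 F [-0.9  0.5 -0.5]
```

```bash
python3 - <<'E'
from reg import *
for n in("w10.png","w13.png","w14.png","w15.png"):
    c=load(n); cc,org,yaw,worm=reg(c,(0,0) if n=="w10.png" else (.02,.003)); Y=np.array([-np.sin(yaw),np.cos(yaw)]); X=np.array([Y[1],-Y[0]])
    d=c["eye"][:2]-org
    r=[(jaw(c,org,yaw,.0205,xs)[-3][0],jaw(c,org,yaw,.0205,xs)[-2][0],jaw(c,org,yaw,.034,xs)[-3][0],jaw(c,org,yaw,.034,xs)[-2][0]) for xs in ((0,.006),(.006,.012))]
    print(n,"eye local mm",1e3*d@X,1e3*d@Y,r)
E
```

```text
w10.png eye local mm -50.40814181971308 19.25250218607126 [(-12.19, 21.01, -10.62, 20.98), (-12.1, 21.12, -10.53, 21.16)]
w13.png eye local mm -76.1435241592911 -2.374878244269691 [(-11.45, 20.43, -11.14, 19.45), (-11.47, 20.57, -10.87, 19.54)]
w14.png eye local mm -54.15719766634499 -2.2158608157027606 [(-11.44, 16.04, -11.05, 15.22), (-11.45, 16.2, -11.0, 15.38)]
w15.png eye local mm -55.99398948734245 -2.525515843020769 [(-11.55, 14.03, -11.18, 13.29), (-11.47, 14.17, -10.96, 13.45)]
```

The opening is about 24.3–25.5 mm. I'll take the wrench with the camera on the mouth side, and swing it to yaw 66.2°, where the hex corners line up. From there the turn runs clear of the vise.

jog_arm:
  deltas:
    - [-0.0041,-0.0003,0,0,0,-0.1416,1]
    - [-0.0041,-0.0003,0,0,0,-0.1416,1]
    - [-0.0041,-0.0003,0,0,0,-0.1416,1]
    - [-0.0041,-0.0003,0,0,0,-0.1416,1]
    - [-0.0041,-0.0003,0,0,0,-0.1416,1]
    - [-0.0041,-0.0003,0,0,0,-0.1416,1]
    - [-0.0041,-0.0003,0,0,0,-0.1416,1]
    - [-0.0041,-0.0003,0,0,0,-0.1416,1]
    - [-0.0041,-0.0003,0,0,0,-0.1416,1]
    - [-0.0041,-0.0003,0,0,0,-0.1416,1]

```text
t: 42.0
eef_pos: [0.583, -0.4027, 0.1761]
tool_rot: [-0.002, 0.568, 0.823, -0.0]
contact_force: [0.8, 0.0, -1.0]
gripper_width: 1.0
grasp_force: 0.0
```

jog_arm:
  deltas:
    - [-0.0041,-0.0003,0,0,0,-0.1416,1]
    - [-0.0041,-0.0003,0,0,0,-0.1416,1]
    - [-0.0041,-0.0003,0,0,0,-0.1416,1]
    - [-0.0041,-0.0003,0,0,0,-0.1416,1]
    - [-0.0041,-0.0003,0,0,0,-0.1416,1]
    - [-0.0041,-0.0003,0,0,0,-0.1416,1]
    - [-0.0041,-0.0003,0,0,0,-0.1416,1]
    - [-0.0041,-0.0003,0,0,0,-0.1416,1]
    - [-0.0041,-0.0003,0,0,0,-0.1416,1]
    - [-0.0041,-0.0003,0,0,0,-0.1416,1]

```text
t: 43.0
eef_pos: [0.5421, -0.4057, 0.1765]
tool_rot: [-0.001, 0.967, 0.256, -0.001]
contact_force: [0.1, 0.1, 0.0]
gripper_width: 1.003
grasp_force: 0.0
```

jog_arm:
  deltas:
    - [-0.0041,-0.0003,0,0,0,-0.1416,1]
    - [-0.0041,-0.0003,0,0,0,-0.1416,1]
    - [-0.0041,-0.0003,0,0,0,-0.1416,1]
    - [-0.0041,-0.0003,0,0,0,-0.1416,0.6]
    - [0,0,-0.03,0,0,0,0.6]
    - [0,0,-0.03,0,0,0,0.6]
    - [0,0,0,0,0,0,0.6]
    - [0,0,0,0,0,0,0.6]

```text
t: 43.8
eef_pos: [0.5264, -0.4071, 0.1177]
tool_rot: [-0.0, 1.0, -0.021, -0.001]
contact_force: [0.3, -0.3, 0.3]
gripper_width: 0.601
grasp_force: 0.0
```

```bash
python3 - <<'E'
from h import *
go([.5262,-.4070,.043],-1.613)
c=shot("wrist","w16.png"); o=np.array([.6098,-.4005]); print(jaw(c,o,.2205,.0205,(0,.012)),jaw(c,o,.2205,.034,(0,.012)))
d=c["eye"][:2]-o; print(c["eye"],d@[-np.sin(.2205),np.cos(.2205)])
# handle cross-section check
X=np.array([np.cos(.2205),np.sin(.2205)]);Y=np.array([-X[1],X[0]])
print("handle edges", jaw(c,o+.0120*Y-.083*X,.2205-.262,.034,(.008,.02)))
E
```

```text
t 43.8 pos [ 0.5264 -0.4071  0.1177] yaw -1.613 delta [-0.0002  0.0001 -0.0747] rotvec [-0.001 -0.003  0.   ] q7 -0.32 w 0.601 F [ 0.3 -0.3  0.3]
[(-26.36, '+'), (-11.3, '-'), (14.18, '+'), (29.12, '-')] [(-25.14, '+'), (-11.02, '-'), (12.89, '+'), (26.9, '-')]
[ 0.5961 -0.4109  0.2386] -0.007200410710570282
handle edges [(-12.31, '+'), (11.25, '-')]
```

Both views agree on an opening of about 25.5 mm. One more 10.5 mm stroke should bring it to about 24.6 mm before gripping.

jog_arm:
  deltas:
    - [0.016,-0.0003,0,0,0,0,0]
    - [0.016,-0.0003,0,0,0,0,0]
    - [0.0168,-0.0002,0,0,0,0,0]
    - [0,0,-0.02,0,0,0,0]
    - [0,0,-0.02,0,0,0,0]
    - [0,0,-0.01,0,0,0,0]
    - [0,0,0,0,0,0,0]
    - [0,0,0,0,0,0,0]

```text
t: 44.65
eef_pos: [0.5759, -0.4081, 0.0683]
tool_rot: [0.0, 1.0, -0.021, -0.0]
contact_force: [1.2, -0.1, 1.0]
gripper_width: 0.001
grasp_force: 0.0
```

```bash
python3 - <<'E'
from h import *
go([.5752,-.4079,.0600],-1.613)
E
```

```text
t 44.65 pos [ 0.5759 -0.4081  0.0683] yaw -1.613 delta [-0.0007  0.0002 -0.0083] rotvec [ 0.    -0.001 -0.   ] q7 -0.37 w 0.001 F [ 1.2 -0.1  1. ]
```

jog_arm:
  deltas:
    - [-0.0005,0,-0.007,0,0,0,0]
    - [0,0,-0.002,0,0,0,0]
    - [0,0,-0.0007,0,0,0,0]
    - [0,0,0,0,0,0,0]

```text
t: 45.05
eef_pos: [0.5761, -0.4083, 0.0602]
tool_rot: [0.0, 1.0, -0.02, 0.001]
contact_force: [-1.7, 2.1, 7.4]
gripper_width: 0.002
grasp_force: 3.9
```

jog_arm:
  deltas:
    - [0,0,-0.0003,0,0,0,0]
    - [0,0,0,0,0,0,0]

```text
t: 45.25
eef_pos: [0.5762, -0.4083, 0.0602]
tool_rot: [0.0, 1.0, -0.021, 0.001]
contact_force: [-2.5, 1.9, 9.2]
gripper_width: -0.002
grasp_force: 4.6
```

jog_arm:
  deltas:
    - [0.0017,0.0004,-0.0003,0,0,0,0]
    - [0.0034,0.0008,0,0,0,0,0]
    - [0.0034,0.0007,0,0,0,0,0]
    - [0.0017,0.0004,0,0,0,0,0]
    - [0,0,0,0,0,0,0]

```text
t: 45.75
eef_pos: [0.5862, -0.4059, 0.0601]
tool_rot: [0.0, 1.0, -0.02, 0.0]
contact_force: [-3.4, 4.8, 11.9]
gripper_width: -0.001
grasp_force: 5.8
```

jog_arm:
  deltas:
    - [0,0,0.03,0,0,0,0.6]
    - [-0.015,0,0.015,0,0,0,0.6]
    - [-0.02,0,0.012,0,0,0,0.6]
    - [-0.025,0,0,0,0,0,0.6]
    - [0,0,0,0,0,0,0.6]
    - [0,0,0,0,0,0,0.6]

```text
t: 46.35
eef_pos: [0.5254, -0.4055, 0.1154]
tool_rot: [-0.0, 1.0, -0.021, 0.0]
contact_force: [1.2, 0.3, -0.1]
gripper_width: 0.599
grasp_force: 0.0
```

```bash
python3 - <<'E'
from h import *
c=shot("wrist","w17.png"); o=np.array([.6098,-.4005])
for xs in ((0,.006),(.006,.012)): print(jaw(c,o,.2205,.0205,xs),jaw(load("w16.png"),o,.2205,.0205,xs))
X=np.array([np.cos(.2205),np.sin(.2205)]);Y=np.array([-X[1],X[0]])
print("handle edges", jaw(c,o+.0120*Y-.083*X,.2205-.262,.034,(.008,.02)))
go([.5262,-.4072,.043],-1.613)
E
```

```text
[(-26.54, '+'), (-11.39, '-'), (13.15, '+'), (27.93, '-')] [(-26.44, '+'), (-11.34, '-'), (14.12, '+'), (29.07, '-')]
[(-26.41, '+'), (-11.31, '-'), (13.27, '+'), (28.07, '-')] [(-26.29, '+'), (-11.24, '-'), (14.24, '+'), (29.18, '-')]
handle edges [(-12.39, '+'), (11.29, '-')]
t 46.4 pos [ 0.5263 -0.4053  0.1151] yaw -1.612 delta [-0.0001 -0.0019 -0.0721] rotvec [-0.     0.001 -0.001] q7 -0.32 w 0.6 F [-0.3 -0.1  0.4]
```

The opening is now about 24.56 mm. Gripping the handle.

jog_arm:
  deltas:
    - [0,-0.0022,-0.03,0,0,0,0.6]
    - [0,0,-0.03,0,0,0,0.6]
    - [0,0,-0.01,0,0,0,0.6]
    - [0,0,0,0,0,0,0.6]
    - [0,0,0,0,0,0,0.6]
  newtons: 90

```text
t: 46.9
eef_pos: [0.5268, -0.4083, 0.046]
tool_rot: [0.001, 1.0, -0.02, 0.0]
contact_force: [-0.2, -0.7, 0.3]
gripper_width: 0.597
grasp_force: 0.0
```

```bash
python3 - <<'E'
from h import *
go([.5262,-.4075,.043],-1.613)
E
```

```text
t 46.9 pos [ 0.5268 -0.4083  0.046 ] yaw -1.611 delta [-0.0006  0.0008 -0.003 ] rotvec [ 0.001  0.001 -0.002] q7 -0.27 w 0.597 F [-0.2 -0.7  0.3]
```

jog_arm:
  deltas:
    - [0,0.0005,-0.002,0,0,0,0.5]
    - [0,0,0,0,0,0,0]
    - [0,0,0,0,0,0,0]
    - [0,0,0,0,0,0,0]
    - [0,0,0,0,0,0,0]
    - [0,0,0,0,0,0,0]
  newtons: 90

```text
t: 47.5
eef_pos: [0.5268, -0.4073, 0.0444]
tool_rot: [0.0, 1.0, -0.02, 0.001]
contact_force: [-1.2, 1.9, 5.3]
gripper_width: 0.25
grasp_force: 89.1
```

jog_arm:
  deltas:
    - [0,0,0.015,0,0,0,0]
    - [0,0,0.03,0,0,0,0]
    - [0,0,0.03,0,0,0,0]
    - [0,0,0,0,0,0,0]
    - [0,0,0,0,0,0,0]
    - [0,0,0,0,0,0,0]

```text
t: 48.1
eef_pos: [0.5259, -0.4061, 0.1167]
tool_rot: [-0.001, 1.0, -0.02, -0.001]
contact_force: [-0.1, 0.5, -3.5]
gripper_width: 0.248
grasp_force: 89.0
```

```bash
python3 - <<'E'
from h import *
go([.5286,-.1123,.12],-1.613+.935)
E
```

```text
t 48.1 pos [ 0.5259 -0.4061  0.1167] yaw -1.611 delta [0.0027 0.2938 0.0033] rotvec [-0.001 -0.002  0.933] q7 -0.32 w 0.248 F [-0.1  0.5 -3.5]
```

jog_arm:
  deltas:
    - [0.0002,0.0245,0,0,0,0.0778,0]
    - [0.0002,0.0245,0,0,0,0.0778,0]
    - [0.0002,0.0245,0,0,0,0.0778,0]
    - [0.0002,0.0245,0,0,0,0.0778,0]
    - [0.0002,0.0245,0,0,0,0.0778,0]
    - [0.0002,0.0245,0,0,0,0.0778,0]

```text
t: 48.7
eef_pos: [0.5267, -0.2585, 0.1167]
tool_rot: [-0.001, 0.977, 0.213, -0.001]
contact_force: [0.2, 0.8, -3.9]
gripper_width: 0.252
grasp_force: 89.0
```

jog_arm:
  deltas:
    - [0.0002,0.0245,0,0,0,0.0778,0]
    - [0.0002,0.0245,0,0,0,0.0778,0]
    - [0.0002,0.0245,0,0,0,0.0778,0]
    - [0.0002,0.0245,0,0,0,0.0778,0]
    - [0.0002,0.0245,0,0,0,0.0778,0]
    - [0.0002,0.0245,0,0,0,0.0778,0]
    - [0,0,0,0,0,0,0]
    - [0,0,0,0,0,0,0]
    - [0,0,0,0,0,0,0]

```text
t: 49.6
eef_pos: [0.5282, -0.114, 0.1177]
tool_rot: [0.0, 0.902, 0.431, -0.001]
contact_force: [-0.2, 0.6, -4.3]
gripper_width: 0.251
grasp_force: 89.2
```

```bash
python3 - <<'E'
from h import *
c=shot("wrist","w18.png"); go([.5286,-.1123,.0856],-.678)
# predicted mouth (jaw top plane)
P=bot.get_obs()["eef_pos"]; ps=np.radians(66.2); X=np.array([np.cos(ps),np.sin(ps)]);Y=np.array([-X[1],X[0]])
m=P[:2]+np.array([.0431,.0718]); print("mouth px",w2px(c,[*m,P[2]-.0105]),"screw px",w2px(c,[.5899,.0007,.0713]))
cv2.imwrite("pics/w18v.png",cv2.resize(np.ascontiguousarray(c["img"][:,:,::-1]),None,fx=1.56,fy=1.56,interpolation=cv2.INTER_CUBIC))
E
```

```text
t 49.65 pos [ 0.5283 -0.1142  0.1178] yaw -0.68 delta [ 0.0003  0.0019 -0.0322] rotvec [ 0.001 -0.001  0.002] q7 0.1 w 0.251 F [ 0.2  0.9 -3.4]
mouth px [227.7346  60.2516] screw px [204.0702 -38.1014]
```

View pics/w18v.png

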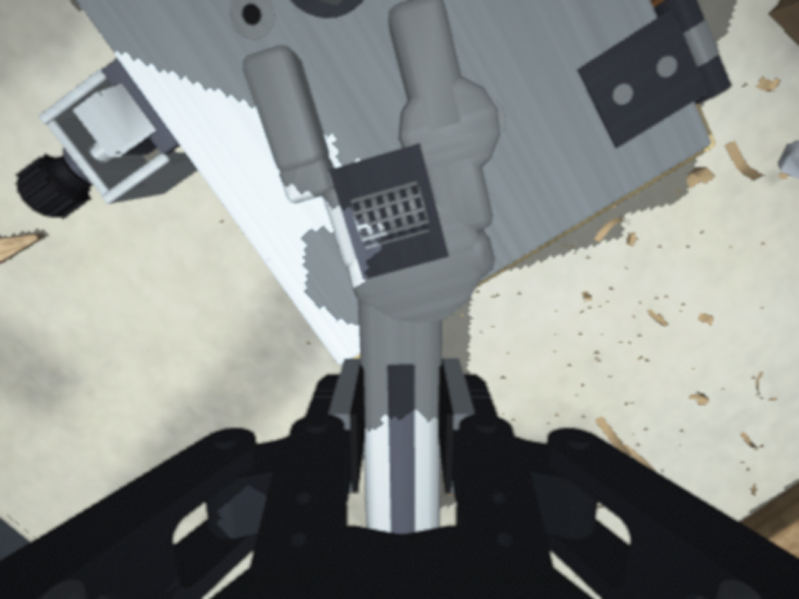

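The wrench is held square. The mouth centre is near (358,94) against a predicted (355,94), and the latch is home at (100,130). I'll lower to screw height and slide the jaws on.

jog_arm:
  deltas:
    - [0.0003,0.0015,-0.012,0,0,0,0]
    - [0.0004,0,-0.01,0,0,0,0]
    - [0,0,-0.01,0,0,0,0]
    - [0,0,0,0,0,0,0]
    - [0,0,0,0,0,0,0]
    - [0,0,0,0,0,0,0]

```text
t: 50.25
eef_pos: [0.5296, -0.1119, 0.0863]
tool_rot: [0.0, 0.902, 0.432, 0.0]
contact_force: [-0.5, -0.8, -3.7]
gripper_width: 0.25
grasp_force: 89.1
```

```bash
python3 - <<'E'
from h import *
go([.5473,-.0713,.0856],-.678)
c=shot("wrist","w19.png")
print("screw px",w2px(c,[.5899,.0007,.0713]))
# jaw inner edges in local frame about predicted mouth, plane of jaw top; surroundings are metal -> use intensity gradient
P=bot.get_obs()["eef_pos"]; print(P)
E
```

```text
t 50.25 pos [ 0.5296 -0.1119  0.0863] yaw -0.678 delta [ 0.0177  0.0406 -0.0007] rotvec [0. 0. 0.] q7 0.14 w 0.25 F [-0.5 -0.8 -3.7]
screw px [191.683  -65.2776]
[ 0.5297 -0.1118  0.0864]
```

jog_arm:
  deltas:
    - [0.0016,0.0037,0,0,0,0,0]
    - [0.0016,0.0037,0,0,0,0,0]
    - [0.0016,0.0037,0,0,0,0,0]
    - [0.0016,0.0037,-0.0005,0,0,0,0]
    - [0,0,0,0,0,0,0]

```text
t: 50.8
eef_pos: [0.5362, -0.0958, 0.0854]
tool_rot: [-0.0, 0.902, 0.432, 0.0]
contact_force: [0.5, 0.2, -4.4]
gripper_width: 0.25
grasp_force: 89.1
```

jog_arm:
  deltas:
    - [0.0012,0.0028,0,0,0,0,0]
    - [0.0012,0.0028,0,0,0,0,0]
    - [0,0,0,0,0,0,0]

```text
t: 51.1
eef_pos: [0.5381, -0.0909, 0.0854]
tool_rot: [-0.0, 0.902, 0.432, -0.0]
contact_force: [-0.8, -0.4, -4.7]
gripper_width: 0.25
grasp_force: 89.2
```

jog_arm:
  deltas:
    - [0.0012,0.0028,0,0,0,0,0]
    - [0.0008,0.0018,0,0,0,0,0]
    - [0,0,0,0,0,0,0]

```text
t: 51.4
eef_pos: [0.5403, -0.086, 0.0855]
tool_rot: [-0.0, 0.902, 0.432, -0.0]
contact_force: [-0.4, -0.1, -2.9]
gripper_width: 0.253
grasp_force: 89.2
```

jog_arm:
  deltas:
    - [0.0012,0.0028,0,0,0,0,0]
    - [0.0008,0.0018,0,0,0,0,0]
    - [0,0,0,0,0,0,0]

```text
t: 51.7
eef_pos: [0.5423, -0.0815, 0.0854]
tool_rot: [-0.0, 0.902, 0.432, -0.0]
contact_force: [-0.9, 1.4, -5.1]
gripper_width: 0.254
grasp_force: 89.2
```

jog_arm:
  deltas:
    - [0.0012,0.0028,0,0,0,0,0]
    - [0.0004,0.0009,0,0,0,0,0]
    - [0,0,0,0,0,0,0]

```text
t: 52.0
eef_pos: [0.5438, -0.078, 0.0855]
tool_rot: [-0.0, 0.902, 0.432, -0.0]
contact_force: [-2.0, 0.5, -3.8]
gripper_width: 0.25
grasp_force: 89.2
```

jog_arm:
  deltas:
    - [0.0012,0.0028,0,0,0,0,0]
    - [0.0004,0.0009,0,0,0,0,0]
    - [0,0,0,0,0,0,0]

```text
t: 52.3
eef_pos: [0.5454, -0.0743, 0.0855]
tool_rot: [-0.0, 0.902, 0.432, -0.0]
contact_force: [-2.4, 0.2, -4.7]
gripper_width: 0.252
grasp_force: 89.2
```

jog_arm:
  deltas:
    - [0.0008,0.0018,0,0,0,0,0]
    - [0.0005,0.0011,0,0,0,0,0]
    - [0,0,0,0,0,0,0]

```text
t: 52.6
eef_pos: [0.5467, -0.0715, 0.0855]
tool_rot: [-0.0, 0.902, 0.432, -0.0]
contact_force: [-2.4, 0.9, -4.2]
gripper_width: 0.251
grasp_force: 89.2
```

```bash
python3 - <<'E'
from h import *
o=bot.get_obs(); P=o["eef_pos"]; go([.5473,-.0713,.0856],-.678)
c=np.array([.5899,.0007]); r=P[:2]-c
# arc: TCP about the screw centre, clockwise in steps
prev=r
for k in range(1,13):
    a=-.085*k; R2=np.array([[np.cos(a),-np.sin(a)],[np.sin(a),np.cos(a)]]); q=R2@r; print(k,(q-prev).round(4)); prev=q
print(o["torque"])
E
```

```text
t 52.6 pos [ 0.5467 -0.0715  0.0855] yaw -0.678 delta [0.0006 0.0002 0.0001] rotvec [-0. -0. -0.] q7 0.06 w 0.251 F [-2.4  0.9 -4.2]
1 [-0.006   0.0039]
2 [-0.0056  0.0044]
3 [-0.0052  0.0049]
4 [-0.0048  0.0053]
5 [-0.0043  0.0057]
6 [-0.0038  0.006 ]
7 [-0.0033  0.0063]
8 [-0.0027  0.0066]
9 [-0.0022  0.0068]
10 [-0.0016  0.007 ]
11 [-0.001   0.0071]
12 [-0.0004  0.0071]
[0.1319 0.6049 0.1592]
```

Fully on. Now I'll turn clockwise about the screw in arc steps.

jog_arm:
  deltas:
    - [-0.006,0.0039,0,0,0,-0.085,0]
    - [-0.0056,0.0044,0,0,0,-0.085,0]
    - [-0.0052,0.0049,0,0,0,-0.085,0]
    - [0,0,0,0,0,0,0]

```text
t: 53.0
eef_pos: [0.5294, -0.0584, 0.0854]
tool_rot: [0.0, 0.95, 0.313, -0.0]
contact_force: [-4.0, -1.1, -4.6]
gripper_width: 0.254
grasp_force: 89.2
```

jog_arm:
  deltas:
    - [-0.0048,0.0053,0,0,0,-0.085,0]
    - [-0.0043,0.0057,0,0,0,-0.085,0]
    - [-0.0038,0.006,0,0,0,-0.085,0]
    - [0,0,0,0,0,0,0]

```text
t: 53.4
eef_pos: [0.5164, -0.0413, 0.0852]
tool_rot: [0.0, 0.982, 0.191, -0.001]
contact_force: [-4.0, -1.1, -5.8]
gripper_width: 0.252
grasp_force: 89.2
```

```bash
python3 - <<'E'
from h import *
go([.52,-.044,.0856],-1.188); print(bot.get_obs()["torque"])
E
```

```text
t 53.4 pos [ 0.5164 -0.0413  0.0852] yaw -1.186 delta [ 0.0036 -0.0027  0.0004] rotvec [ 0.    -0.001 -0.002] q7 -0.38 w 0.252 F [-4.  -1.1 -5.8]
[0.0197 1.0099 0.2111]
```

jog_arm:
  deltas:
    - [-0.0033,0.0063,0,0,0,-0.085,0]
    - [-0.0027,0.0066,0,0,0,-0.085,0]
    - [-0.0022,0.0068,0,0,0,-0.085,0]
    - [0,0,0,0,0,0,0]

```text
t: 53.8
eef_pos: [0.5082, -0.0213, 0.0851]
tool_rot: [-0.0, 0.998, 0.065, -0.001]
contact_force: [-4.8, 0.6, -4.9]
gripper_width: 0.247
grasp_force: 89.2
```

```bash
cat > tq.py <<'E'
from h import *
o=bot.get_obs(); r=o["eef_pos"][:2]-np.array([.5899,.0007]); F=o["contact_force"]; y=rot(o["tool_rot"])[:,1]
print("t",o["t"],"r",r,np.linalg.norm(r),"angle",np.degrees(np.arctan2(r[1],r[0]))%360,"yaw",np.arctan2(y[1],y[0]),"F",F,"Tz",o["torque"][2],"about screw",o["torque"][2]+r[0]*F[1]-r[1]*F[0])
E
python3 tq.py
```

```text
t 53.8 r [-0.0817 -0.022 ] 0.08459550831959461 angle 195.05201689423356 yaw -1.4402685051881474 F [-4.8158  0.6406 -4.8941] Tz 0.3058349636321248 about screw 0.14770680965926597
```

jog_arm:
  deltas:
    - [-0.0008,0.0035,0,0,0,-0.0425,0]
    - [-0.0008,0.0035,0,0,0,-0.0425,0]
    - [0,0,0,0,0,0,0]

```text
t: 54.1
eef_pos: [0.5067, -0.0145, 0.0852]
tool_rot: [-0.0, 1.0, 0.023, -0.001]
contact_force: [-5.0, 0.5, -6.0]
gripper_width: 0.249
grasp_force: 89.1
```

```bash
python3 tq.py
```

```text
t 54.1 r [-0.0832 -0.0152] 0.08458264310629549 angle 190.32806168817967 yaw -1.523939863565056 F [-5.0443  0.5087 -6.0301] Tz 0.3707639196447148 about screw 0.25193818441638094
```

jog_arm:
  deltas:
    - [-0.0005,0.0036,0,0,0,-0.0425,0]
    - [-0.0005,0.0036,0,0,0,-0.0425,0]
    - [0,0,0,0,0,0,0]

```text
t: 54.4
eef_pos: [0.5057, -0.0072, 0.0851]
tool_rot: [-0.0, 1.0, -0.019, -0.001]
contact_force: [-5.3, 0.1, -4.8]
gripper_width: 0.246
grasp_force: 89.1
```

```bash
python3 tq.py
```

```text
t 54.4 r [-0.0842 -0.0079] 0.08459780846328421 angle 185.35955696685787 yaw -1.6089670143597699 F [-5.2674  0.1488 -4.7806] Tz 0.3400907759750156 about screw 0.28593862846146434
```

jog_arm:
  deltas:
    - [-0.0002,0.0036,0,0,0,-0.0425,0]
    - [0,0,0,0,0,0,0]

```text
t: 54.6
eef_pos: [0.5054, -0.0036, 0.0851]
tool_rot: [-0.0, 0.999, -0.04, -0.001]
contact_force: [-5.8, 0.6, -6.5]
gripper_width: 0.251
grasp_force: 89.1
```

```bash
python3 tq.py
```

```text
t 54.6 r [-0.0845 -0.0043] 0.08459361498508736 angle 182.89327787997627 yaw -1.65141011882953 F [-5.7957  0.6037 -6.5046] Tz 0.351331113550368 about screw 0.2755832218610768
```

jog_arm:
  deltas:
    - [0,0.0036,0,0,0,-0.0425,0]
    - [0,0,0,0,0,0,0]

```text
t: 54.8
eef_pos: [0.5053, 0.0, 0.085]
tool_rot: [-0.0, 0.998, -0.062, -0.001]
contact_force: [-5.2, 1.8, -5.3]
gripper_width: 0.253
grasp_force: 89.1
```

```bash
python3 tq.py
```

```text
t 54.8 r [-0.0846 -0.0007] 0.08464266820691929 angle 180.44417023220691 yaw -1.6939363209081613 F [-5.2209  1.8263 -5.3172] Tz 0.2776216306253834 about screw 0.1196215498887918
```

jog_arm:
  deltas:
    - [0.0002,0.0036,0,0,0,-0.0425,0]
    - [0,0,0,0,0,0,0]

```text
t: 55.0
eef_pos: [0.5054, 0.0037, 0.085]
tool_rot: [-0.001, 0.997, -0.083, -0.001]
contact_force: [-6.0, 2.2, -6.0]
gripper_width: 0.247
grasp_force: 89.1
```

```bash
python3 tq.py
```

```text
t 55.0 r [-0.0845  0.003 ] 0.08457551793635744 angle 177.9512708064272 yaw -1.7364055269882144 F [-5.9869  2.1619 -6.0266] Tz 0.31358051732589515 about screw 0.14895194289803165
```

jog_arm:
  deltas:
    - [0.0003,0.0036,0,0,0,-0.0425,0]
    - [0,0,0,0,0,0,0]

```text
t: 55.2
eef_pos: [0.506, 0.0072, 0.0851]
tool_rot: [-0.0, 0.995, -0.104, -0.001]
contact_force: [-4.9, 0.5, -5.0]
gripper_width: 0.255
grasp_force: 89.1
```

```bash
python3 tq.py
```

```text
t 55.2 r [-0.0839  0.0065] 0.08419695667911269 angle 175.58609745746867 yaw -1.7786607472004732 F [-4.9427  0.5076 -5.0279] Tz 0.44167977182520124 about screw 0.4310921161662634
```

jog_arm:
  deltas:
    - [0.0005,0.0036,0,0,0,-0.0425,0]
    - [0,0,0,0,0,0,0]

```text
t: 55.4
eef_pos: [0.5068, 0.0107, 0.0852]
tool_rot: [-0.0, 0.992, -0.125, -0.001]
contact_force: [-4.6, 1.3, -6.4]
gripper_width: 0.255
grasp_force: 89.1
```

```bash
python3 tq.py; python3 -c "
from h import *
c=shot('wrist','w20.png'); print(w2px(c,[.5899,.0007,.07]),c['eye'])"
```

```text
t 55.4 r [-0.0831  0.01  ] 0.08372506152274888 angle 173.1277767653418 yaw -1.8212799488433038 F [-4.5639  1.3241 -6.4152] Tz 0.416534580949219 about screw 0.3521887682936115
[226.7913  62.567 ] [ 0.5743 -0.0076  0.2062]
```

jog_arm:
  deltas:
    - [0.0006,0.0035,0,0,0,-0.0425,0]
    - [0,0,0,0,0,0,0]

```text
t: 55.65
eef_pos: [0.5077, 0.0141, 0.0853]
tool_rot: [-0.0, 0.989, -0.147, -0.0]
contact_force: [-3.6, 1.4, -7.3]
gripper_width: 0.255
grasp_force: 89.0
```

```bash
python3 tq.py
```

```text
t 55.65 r [-0.0822  0.0134] 0.08329699741021582 angle 170.7101737078525 yaw -1.8649074276346553 F [-3.6274  1.4144 -7.2915] Tz 0.4676348986371171 about screw 0.40014435730863773
```

jog_arm:
  deltas:
    - [0.0008,0.0035,0,0,0,-0.0425,0]
    - [0,0,0,0,0,0,0]

```text
t: 55.85
eef_pos: [0.5089, 0.0177, 0.0855]
tool_rot: [-0.0, 0.986, -0.168, 0.0]
contact_force: [-2.5, 1.7, -7.5]
gripper_width: 0.251
grasp_force: 89.0
```

```bash
python3 tq.py
```

```text
t 55.85 r [-0.081  0.017] 0.08272704503091186 angle 168.158071243649 yaw -1.9078224228031768 F [-2.4874  1.7038 -7.5193] Tz 0.29002911163736145 about screw 0.19430759223173813
```

jog_arm:
  deltas:
    - [-0.0002,0.0037,0,0,0,-0.0425,0]
    - [0,0,0,0,0,0,0]

```text
t: 56.05
eef_pos: [0.5093, 0.021, 0.0857]
tool_rot: [0.0, 0.982, -0.189, 0.001]
contact_force: [0.6, 1.1, -7.6]
gripper_width: 0.251
grasp_force: 88.9
```

```bash
python3 tq.py
```

```text
t 56.05 r [-0.0806  0.0203] 0.08310384162178353 angle 165.86274278054603 yaw -1.9503412066301196 F [ 0.5528  1.0875 -7.5865] Tz 0.4372064055026109 about screw 0.3383514472735192
```

jog_arm:
  deltas:
    - [0.0009,0.0035,0,0,0,-0.0425,0]
    - [0,0,0,0,0,0,0]

```text
t: 56.25
eef_pos: [0.5103, 0.0246, 0.0858]
tool_rot: [-0.0, 0.978, -0.21, 0.001]
contact_force: [2.0, 1.5, -8.2]
gripper_width: 0.25
grasp_force: 88.9
```

```bash
python3 tq.py
```

```text
t 56.25 r [-0.0796  0.0239] 0.08310644071598876 angle 163.30156608775576 yaw -1.9932904064409445 F [ 1.9806  1.5399 -8.1679] Tz 0.26719227900449954 about screw 0.09732125000399255
```

The turn has gone further than expected with no hard stop. I'll check the head against the jaws by line detection in the wrist image.

```bash
cat > ln.py <<'E'
from h import *
import sys
def lines(c,z,cx=.5899,cy=.0007,s=4000,h=.024):
    o=ortho(c,z,cx-h,cx+h,cy-h,cy+h,s); g=cv2.GaussianBlur(cv2.cvtColor(o,cv2.COLOR_RGB2GRAY),(0,0),3)
    L=cv2.createLineSegmentDetector().detect(g)[0][:,0]
    out=[]
    for x1,y1,x2,y2 in L:
        p=np.array([y1,x1])/s-h;q=np.array([y2,x2])/s-h; d=q-p; l=np.linalg.norm(d)
        if l<.006: continue
        a=np.degrees(np.arctan2(d[1],d[0]))%180; n=np.array([-np.sin(np.radians(a)),np.cos(np.radians(a))]); m=(p+q)/2
        out.append((round(l*1e3,1),round(a,1),round(1e3*float(m@n),1),(m*1e3).round(1).tolist()))
    return sorted(out,reverse=True)
if __name__=="__main__":
    print("w9 (len, ang, off, mid)"); [print(x) for x in lines(load("w9.png"),.0713)[:14]]
    c=shot("wrist",sys.argv[1]); print("now"); [print(x) for x in lines(c,.0698)[:24]]
    print(bot.get_obs()["eef_pos"],c["eye"])
E
python3 ln.py w21.png
```

```text
w9 (len, ang, off, mid)
(np.float32(15.4), np.float32(127.7), 16.5, [-13.899999618530273, -9.0])
(np.float32(14.6), np.float32(66.9), 12.5, [-11.800000190734863, 4.099999904632568])
(np.float32(14.4), np.float32(178.9), 2.7, [-4.199999809265137, -2.5999999046325684])
(np.float32(13.2), np.float32(5.7), 11.8, [-2.299999952316284, 11.600000381469727])
(np.float32(12.0), np.float32(6.7), -15.1, [0.20000000298023224, -15.199999809265137])
(np.float32(11.8), np.float32(127.1), 12.6, [-9.5, -8.300000190734863])
(np.float32(11.4), np.float32(6.6), -12.2, [0.20000000298023224, -12.199999809265137])
(np.float32(11.0), np.float32(65.4), -14.2, [12.399999618530273, -6.900000095367432])
(np.float32(10.1), np.float32(4.7), 15.7, [-3.200000047683716, 15.399999618530273])
(np.float32(8.5), np.float32(125.7), -11.5, [8.399999618530273, 8.100000381469727])
(np.float32(8.3), np.float32(35.1), 16.7, [-10.800000190734863, 12.800000190734863])
(np.float32(7.7), np.float32(126.5), -14.2, [10.300000190734863, 9.800000190734863])
(np.float32(7.5), np.float32(66.5), 17.3, [-16.200000762939453, 6.199999809265
[... 266 characters left out ...]
2(12.4), np.float32(133.9), 16.2, [-8.899999618530273, -14.199999809265137])
(np.float32(11.9), np.float32(174.2), 12.1, [-18.100000381469727, -10.300000190734863])
(np.float32(11.6), np.float32(71.5), -11.7, [10.800000190734863, -4.699999809265137])
(np.float32(10.8), np.float32(171.9), -11.7, [-18.600000381469727, 14.5])
(np.float32(10.4), np.float32(129.4), -11.6, [8.300000190734863, 8.100000381469727])
(np.float32(10.2), np.float32(172.0), -14.0, [10.800000190734863, 12.600000381469727])
(np.float32(9.6), np.float32(11.8), 12.0, [-4.5, 11.300000190734863])
(np.float32(9.5), np.float32(68.7), -14.0, [12.699999809265137, -6.099999904632568])
[0.5103 0.0245 0.0858] [ 0.5734 -0.0051  0.2071]
```

The hex has turned about 55.4° clockwise, from edges at 6.4° to 11° modulo 60, which puts it at about 1.25 rad and tight. The jaws stand about 18° past it, so the sliding jaw was forced open once the screw hit its stop. I'll back the wrench off freely, withdraw and check.

jog_arm:
  deltas:
    - [-0.0024,-0.0065,0,0,0,0.0825,0]
    - [-0.0011,-0.0068,0,0,0,0.0825,0]
    - [-0.0006,-0.0069,0,0,0,0.0825,0]
    - [0,-0.0069,0,0,0,0.0825,0]
    - [0,0,0,0,0,0,0]
    - [0,0,0,0,0,0,0]

```text
t: 56.9
eef_pos: [0.5057, -0.0026, 0.086]
tool_rot: [-0.0, 0.999, -0.048, 0.001]
contact_force: [0.3, 1.1, -3.4]
gripper_width: 0.251
grasp_force: 89.4
```

```bash
python3 tq.py; python3 ln.py w22.png | sed -n '/now/,$p'
```

```text
t 56.9 r [-0.0842 -0.0033] 0.08430772063557636 angle 182.22784419270437 yaw -1.6672947179169977 F [ 0.2813  1.0774 -3.3629] Tz 0.13150602725506838 about screw 0.041662783607499546
now
(np.float32(41.8), np.float32(84.8), -21.9, [21.799999237060547, -3.0999999046325684])
(np.float32(14.1), np.float32(72.6), 12.5, [-12.0, 3.4000000953674316])
(np.float32(12.4), np.float32(12.1), -12.0, [3.200000047683716, -11.600000381469727])
(np.float32(11.9), np.float32(73.5), -11.7, [10.899999618530273, -4.300000190734863])
(np.float32(11.5), np.float32(132.2), -11.5, [7.699999809265137, 8.600000381469727])
(np.float32(10.6), np.float32(134.7), 12.5, [-10.399999618530273, -7.300000190734863])
(np.float32(10.6), np.float32(73.1), -14.0, [13.0, -5.400000095367432])
(np.float32(10.6), np.float32(10.9), -13.1, [-18.799999237060547, -17.0])
(np.float32(8.2), np.float32(131.5), -13.5, [10.300000190734863, 8.800000190734863])
(np.float32(6.4), np.float32(63.6), 15.8, [-14.600000381469727, 6.099999904632568])
[ 0.5056 -0.0025  0.0859] [ 0.5746 -0.0103  0.2073]
```

The wrench is free again. I'll withdraw it and take it back to the plank, to reset the jaws and then recheck the screw.

jog_arm:
  deltas:
    - [-0.0049,-0.0009,0,0,0,0,0]
    - [-0.0049,-0.0009,0,0,0,0,0]
    - [-0.0049,-0.0009,0,0,0,0,0]
    - [-0.0049,-0.0009,0,0,0,0,0]
    - [-0.0049,-0.0009,0,0,0,0,0]
    - [-0.0049,-0.0009,0,0,0,0,0]
    - [-0.0049,-0.0009,0,0,0,0,0]
    - [-0.0049,-0.0009,0,0,0,0,0]
    - [-0.0049,-0.0009,0.01,0,0,0,0]
    - [0,0,0.03,0,0,0,0]

```text
t: 57.95
eef_pos: [0.4585, -0.0107, 0.125]
tool_rot: [0.0, 0.999, -0.048, -0.002]
contact_force: [0.9, -0.0, -3.9]
gripper_width: 0.251
grasp_force: 89.3
```

jog_arm:
  deltas:
    - [0.0054,-0.033,0,0,0,0.0047,0]
    - [0.0054,-0.033,0,0,0,0.0047,0]
    - [0.0054,-0.033,0,0,0,0.0047,0]
    - [0.0054,-0.033,0,0,0,0.0047,0]
    - [0.0054,-0.033,0,0,0,0.0047,0]
    - [0.0054,-0.033,0,0,0,0.0047,0]
    - [0.0054,-0.033,0,0,0,0.0047,0]

```text
t: 58.65
eef_pos: [0.4986, -0.2431, 0.1262]
tool_rot: [0.0, 1.0, -0.031, 0.0]
contact_force: [0.3, 1.2, -4.2]
gripper_width: 0.252
grasp_force: 89.3
```

jog_arm:
  deltas:
    - [0.0054,-0.033,0,0,0,0.0047,0]
    - [0.0054,-0.033,0,0,0,0.0047,0]
    - [0.0054,-0.033,0,0,0,0.0047,0]
    - [0.0054,-0.033,0,0,0,0.0047,0]
    - [0.0054,-0.033,0,0,0,0.0047,0]
    - [0,0,-0.03,0,0,0,0]
    - [0,0,-0.03,0,0,0,0]
    - [0,0,0,0,0,0,0]
    - [0,0,0,0,0,0,0]
    - [0,0,0,0,0,0,0]

```text
t: 59.65
eef_pos: [0.5263, -0.4074, 0.0676]
tool_rot: [0.001, 1.0, -0.019, 0.001]
contact_force: [-0.0, -0.5, -4.2]
gripper_width: 0.252
grasp_force: 89.3
```

```bash
python3 - <<'E'
from h import *
go([.526,-.407,.0450],-1.611)
E
```

```text
t 59.65 pos [ 0.5263 -0.4074  0.0676] yaw -1.609 delta [-0.0003  0.0004 -0.0226] rotvec [ 0.002  0.001 -0.002] q7 -0.3 w 0.252 F [-0.  -0.5 -4.2]
```

jog_arm:
  deltas:
    - [0,0,-0.012,0,0,0,0]
    - [0,0,-0.0095,0,0,0,0]
    - [0,0,0,0,0,0,0]
    - [0,0,0,0,0,0,0]
    - [0,0,0,0,0,0,0.4]
    - [0,0,0,0,0,0,0.6]
    - [0,0,0,0,0,0,0.6]

```text
t: 60.35
eef_pos: [0.5256, -0.4068, 0.044]
tool_rot: [0.0, 1.0, -0.019, -0.0]
contact_force: [0.4, 0.6, 0.9]
gripper_width: 0.599
grasp_force: 0.0
```

jog_arm:
  deltas:
    - [0,0,0.03,0,0,0,0.6]
    - [0,0,0.03,0,0,0,0.6]
    - [0,0,0.011,0,0,0,0.6]
    - [0,0,0,0,0,0,0.6]
    - [0,0,0,0,0,0,0.6]

```text
t: 60.85
eef_pos: [0.5256, -0.406, 0.1141]
tool_rot: [-0.001, 1.0, -0.019, -0.0]
contact_force: [0.8, 0.9, -0.2]
gripper_width: 0.601
grasp_force: 0.0
```

```bash
cat > w.py <<'E'
from h import *
import sys
# register against w16/w17-type view (camera on mouth side), fixed-jaw side only; ref w17: org (.6098,-.4005), yaw .2205
ref=load("w17.png"); o0=np.array([.6098,-.4005]); y0=.2205; B0=dict(x0=.555,x1=.645,y0=-.455,y1=-.355)
def sm(c): return cv2.GaussianBlur(metal(ortho(c,**B0)),(0,0),2)
def reg(c):
    A=sm(ref);B=sm(c); r,q=np.mgrid[:A.shape[0],:A.shape[1]]; dx=.555+r/2000-o0[0]; dy=-.455+q/2000-o0[1]; lx=dx*np.cos(y0)+dy*np.sin(y0); ly=-dx*np.sin(y0)+dy*np.cos(y0)
    mask=np.where(~((lx>-.026)&(ly>-.006))&~(ly>.014),255,0).astype(np.uint8)
    cc,M=cv2.findTransformECC(A,B,np.eye(2,3,dtype=np.float32),cv2.MOTION_EUCLIDEAN,(3,500,1e-7),mask,5)
    def mp(p):
        v=M@np.array([(p[1]+.455)*2000,(p[0]-.555)*2000,1]); return np.array([.555+v[1]/2000,-.455+v[0]/2000])
    X0=np.array([np.cos(y0),np.sin(y0)]); a=mp(o0);b=mp(o0-.03*X0); d=a-b
    return cc,a,np.arctan2(d[1],d[0]),mp((.5801,-.4068))
c=shot("wrist",sys.argv[1]); cc,org,yaw,worm=reg(c); print("cc",cc,"org",org,"yaw",yaw,"worm",worm)
for xs in ((0,.006),(.006,.012)): e=jaw(c,org,yaw,.0205,xs); print("edges",[x for x,_ in e],"open",e[-2][0]-e[-3][0])
X=np.array([np.cos(yaw),np.sin(yaw)]);Y=np.array([-X[1],X[0]]); g=org-.0825*X+.0112*Y; print("grip at",g)
go([*(worm-.005*X),.0600],-1.613)
E
python3 w.py w23.png
```

```text
cc 0.9927944695304708 org [ 0.6091 -0.4004] yaw 0.21793075927377548 worm [ 0.5794 -0.4067]
edges [-26.51, -11.36, 14.04, 28.94] open 25.4
edges [-26.38, -11.25, 14.17, 29.05] open 25.42
grip at [ 0.5262 -0.4073]
t 60.9 pos [ 0.5254 -0.4058  0.1136] yaw -1.609 delta [ 0.0491 -0.0019 -0.0536] rotvec [-0.002 -0.001 -0.004] q7 -0.34 w 0.596 F [-0.6 -0.5  0.4]
```

The jaws stand at 25.4 mm, having crept about 0.85 mm against the stop. I'll re-roll to about 24.4 mm, then inspect the screw unobstructed.

jog_arm:
  deltas:
    - [0.016,-0.0006,0,0,0,0,0]
    - [0.016,-0.0006,0,0,0,0,0]
    - [0.0171,-0.0007,0,0,0,0,0]
    - [0,0,-0.02,0,0,0,0]
    - [0,0,-0.02,0,0,0,0]
    - [0,0,-0.006,0,0,0,0]
    - [0,0,0,0,0,0,0]
    - [0,0,0,0,0,0,0]

```text
t: 61.7
eef_pos: [0.574, -0.4089, 0.069]
tool_rot: [0.0, 1.0, -0.02, -0.0]
contact_force: [0.4, -0.5, -0.2]
gripper_width: 0.001
grasp_force: 0.0
```

```bash
python3 - <<'E'
from h import *
go([.5745,-.4078,.0600],-1.613)
E
```

```text
t 61.7 pos [ 0.574  -0.4089  0.069 ] yaw -1.61 delta [ 0.0005  0.0011 -0.009 ] rotvec [ 0.    -0.001 -0.003] q7 -0.38 w 0.001 F [ 0.4 -0.5 -0.2]
```

jog_arm:
  deltas:
    - [0.0005,0.001,-0.007,0,0,0,0]
    - [0,0,-0.0025,0,0,0,0]
    - [0,0,-0.0008,0,0,0,0]
    - [0,0,0,0,0,0,0]

```text
t: 62.1
eef_pos: [0.5756, -0.4076, 0.0602]
tool_rot: [-0.0, 1.0, -0.019, 0.001]
contact_force: [-2.3, 2.7, 7.8]
gripper_width: 0.0
grasp_force: 4.0
```

jog_arm:
  deltas:
    - [0,0,-0.0002,0,0,0,0]
    - [0,0,0,0,0,0,0]

```text
t: 62.3
eef_pos: [0.5756, -0.4077, 0.0602]
tool_rot: [-0.0, 1.0, -0.019, 0.001]
contact_force: [-2.4, 2.4, 9.6]
gripper_width: 0.0
grasp_force: 4.5
```

jog_arm:
  deltas:
    - [0.0017,0.0004,-0.0003,0,0,0,0]
    - [0.0034,0.0008,0,0,0,0,0]
    - [0.0034,0.0007,0,0,0,0,0]
    - [0.0022,0.0005,0,0,0,0,0]
    - [0,0,0,0,0,0,0]

```text
t: 62.8
eef_pos: [0.586, -0.4052, 0.0601]
tool_rot: [-0.0, 1.0, -0.019, 0.0]
contact_force: [-3.6, 3.4, 11.8]
gripper_width: -0.0
grasp_force: 5.7
```

jog_arm:
  deltas:
    - [0,0,0.03,0,0,0,0.6]
    - [-0.015,0,0.015,0,0,0,0.6]
    - [-0.02,0,0.01,0,0,0,0.6]
    - [-0.025,0,0,0,0,0,0.6]
    - [0,0,0,0,0,0,0.6]
    - [0,0,0,0,0,0,0.6]

```text
t: 63.4
eef_pos: [0.5251, -0.4052, 0.1136]
tool_rot: [-0.0, 1.0, -0.02, 0.0]
contact_force: [-0.7, 0.2, 0.1]
gripper_width: 0.602
grasp_force: 0.0
```

```bash
python3 w.py w24.png; python3 -c "
from h import *
go([.546,0,.19],-1.61)"
```

```text
cc 0.9927888941321655 org [ 0.6091 -0.4004] yaw 0.21819422365072424 worm [ 0.5794 -0.4066]
edges [-26.61, -11.41, 13.04, 27.84] open 24.45
edges [-26.46, -11.3, 13.15, 27.99] open 24.450000000000003
grip at [ 0.5262 -0.4073]
t 63.45 pos [ 0.5261 -0.405   0.1134] yaw -1.609 delta [ 0.0485 -0.0028 -0.0534] rotvec [-0.     0.001 -0.004] q7 -0.34 w 0.6 F [ 0.4  0.3 -0.3]
t 63.45 pos [ 0.5261 -0.405   0.1134] yaw -1.609 delta [0.0199 0.405  0.0766] rotvec [-0.     0.001 -0.001] q7 -0.34 w 0.6 F [ 0.4  0.3 -0.3]
```

The jaws are at 24.45 mm. Now a clear look at the screw.

jog_arm:
  deltas:
    - [0,0,0.04,0,0,0,0.6]
    - [0.002,0.04,0.037,0,0,0,0.8]
    - [0.002,0.0405,0,0,0,0,1]
    - [0.002,0.0405,0,0,0,0,1]
    - [0.002,0.0405,0,0,0,0,1]
    - [0.002,0.0405,0,0,0,0,1]
    - [0.002,0.0405,0,0,0,0,1]
    - [0.002,0.0405,0,0,0,0,1]
    - [0.002,0.0405,0,0,0,0,1]
    - [0.002,0.0405,0,0,0,0,1]

```text
t: 64.45
eef_pos: [0.5445, -0.0421, 0.1872]
tool_rot: [0.0, 1.0, -0.018, 0.0]
contact_force: [1.9, 0.2, 0.4]
gripper_width: 1.002
grasp_force: 0.0
```

jog_arm:
  deltas:
    - [0.002,0.0405,0,0,0,0,1]
    - [0,0,0,0,0,0,1]
    - [0,0,0,0,0,0,1]

```text
t: 64.75
eef_pos: [0.5464, -0.0025, 0.187]
tool_rot: [0.0, 1.0, -0.017, 0.0]
contact_force: [0.5, -1.1, -0.6]
gripper_width: 1.001
grasp_force: 0.0
```

```bash
python3 ln.py w25.png; python3 -c "
from h import *
c=load('w25.png'); print(w2px(c,[.5899,.0007,.07]))
from ln import lines
for z in (.0698,): 
  L=[x for x in lines(c,z) if 10.5<abs(x[2])<13.5]; print([(x[0],x[1]%60,x[2]) for x in L])
L=[x for x in lines(load('w9.png'),.0713) if 10.5<abs(x[2])<13.5]; print([(x[0],x[1]%60,x[2]) for x in L])"
```

```text
w9 (len, ang, off, mid)
(np.float32(15.4), np.float32(127.7), 16.5, [-13.899999618530273, -9.0])
(np.float32(14.6), np.float32(66.9), 12.5, [-11.800000190734863, 4.099999904632568])
(np.float32(14.4), np.float32(178.9), 2.7, [-4.199999809265137, -2.5999999046325684])
(np.float32(13.2), np.float32(5.7), 11.8, [-2.299999952316284, 11.600000381469727])
(np.float32(12.0), np.float32(6.7), -15.1, [0.20000000298023224, -15.199999809265137])
(np.float32(11.8), np.float32(127.1), 12.6, [-9.5, -8.300000190734863])
(np.float32(11.4), np.float32(6.6), -12.2, [0.20000000298023224, -12.199999809265137])
(np.float32(11.0), np.float32(65.4), -14.2, [12.399999618530273, -6.900000095367432])
(np.float32(10.1), np.float32(4.7), 15.7, [-3.200000047683716, 15.399999618530273])
(np.float32(8.5), np.float32(125.7), -11.5, [8.399999618530273, 8.100000381469727])
(np.float32(8.3), np.float32(35.1), 16.7, [-10.800000190734863, 12.800000190734863])
(np.float32(7.7), np.float32(126.5), -14.2, [10.300000190734863, 9.800000190734863])
(np.float32(7.5), np.float32(66.5), 17.3, [-16.200000762939453, 6.199999809265
[... 1170 characters left out ...]
.0, 12.100000381469727])
(np.float32(6.1), np.float32(147.0), -15.4, [8.699999809265137, 12.699999809265137])
[ 0.5461 -0.0041  0.1872] [ 0.6158 -0.0056  0.3082]
[249.0935 134.0435]
[(np.float32(13.7), np.float32(12.800003), -11.9), (np.float32(13.3), np.float32(13.800003), -11.6), (np.float32(10.2), np.float32(12.9), -12.4), (np.float32(7.8), np.float32(17.199997), 12.6), (np.float32(6.9), np.float32(7.9000015), 13.0), (np.float32(6.2), np.float32(12.9), 11.8)]
[(np.float32(14.6), np.float32(6.9000015), 12.5), (np.float32(13.2), np.float32(5.7), 11.8), (np.float32(11.8), np.float32(7.0999985), 12.6), (np.float32(11.4), np.float32(6.6), -12.2), (np.float32(8.5), np.float32(5.699997), -11.5)]
```

```bash
python3 - <<'E'
from h import *
for n in ("w9.png","w25.png"):
    c=load(n); s=2000
    for z in (.057,.018):
        o=ortho(c,z,.46,.72,-.16,.16,s); g=cv2.GaussianBlur(cv2.cvtColor(o,cv2.COLOR_RGB2GRAY),(0,0),2)
        out=[]
        for x1,y1,x2,y2 in cv2.createLineSegmentDetector().detect(g)[0][:,0]:
            l=np.hypot(x2-x1,y2-y1)/s
            if l>.06: out.append((round(l*1e3),round(np.degrees(np.arctan2(x2-x1,y2-y1))%90-90,2),(round(.46+(y1+y2)/2/s,3),round(-.16+(x1+x2)/2/s,3))))
        print(n,z,sorted(out,reverse=True)[:9])
E
```

```text
w9.png 0.057 [(321, np.float32(-6.38), (np.float32(0.49), np.float32(-0.0))), (153, np.float32(-6.76), (np.float32(0.607), np.float32(0.116)))]
w9.png 0.018 [(321, np.float32(-6.38), (np.float32(0.48), np.float32(-0.0))), (177, np.float32(-6.77), (np.float32(0.615), np.float32(0.133)))]
w25.png 0.057 [(71, np.float32(-1.98), (np.float32(0.682), np.float32(0.009)))]
w25.png 0.018 [(85, np.float32(-1.98), (np.float32(0.692), np.float32(0.01)))]
```

The screw rests at about 1.227 rad, slightly short of 1.25. It was likely dragged back a little on reversing. I'll refit the correctly set wrench (the hex is at 13°, nearly its plank orientation) and nip the screw up to the stop.

jog_arm:
  deltas:
    - [-0.002,-0.0403,0,0,0,0,1]
    - [-0.002,-0.0403,0,0,0,0,1]
    - [-0.002,-0.0403,0,0,0,0,1]
    - [-0.002,-0.0403,0,0,0,0,1]
    - [-0.002,-0.0403,0,0,0,0,1]
    - [-0.002,-0.0403,0,0,0,0,0.6]
    - [-0.002,-0.0403,0,0,0,0,0.6]
    - [-0.002,-0.0403,0,0,0,0,0.6]
    - [-0.002,-0.0403,0,0,0,0,0.6]
    - [-0.002,-0.0403,0,0,0,0,0.6]

```text
t: 65.8
eef_pos: [0.5242, -0.4105, 0.1874]
tool_rot: [0.0, 1.0, -0.021, 0.0]
contact_force: [0.3, 0.0, -0.1]
gripper_width: 0.596
grasp_force: 0.0
```

jog_arm:
  deltas:
    - [0,0,-0.04,0,0,0,0.6]
    - [0,0,-0.035,0,0,0,0.6]
    - [0,0,0,0,0,0,0.6]
    - [0,0,0,0,0,0,0.6]
    - [0,0,0,0,0,0,0.6]

```text
t: 66.3
eef_pos: [0.5261, -0.4085, 0.1144]
tool_rot: [0.001, 1.0, -0.019, 0.001]
contact_force: [-0.3, 0.4, 0.2]
gripper_width: 0.599
grasp_force: 0.0
```

```bash
python3 w.py w26.png; python3 -c "
from h import *
go([.5262,-.4073,.045],-1.613)"
```

```text
cc 0.9932910302335687 org [ 0.6092 -0.4005] yaw 0.21729410564507962 worm [ 0.5794 -0.4067]
edges [-26.29, -11.24, 13.16, 28.15] open 24.4
edges [-26.14, -11.13, 13.31, 28.26] open 24.44
grip at [ 0.5262 -0.4074]
t 66.35 pos [ 0.5264 -0.4082  0.1145] yaw -1.609 delta [ 0.0482  0.0004 -0.0545] rotvec [ 0.002  0.002 -0.004] q7 -0.34 w 0.597 F [-0.1  0.1  0. ]
t 66.35 pos [ 0.5264 -0.4082  0.1145] yaw -1.609 delta [-0.0002  0.0009 -0.0695] rotvec [ 0.002  0.002 -0.004] q7 -0.34 w 0.597 F [-0.1  0.1  0. ]
```

jog_arm:
  deltas:
    - [0,0.0008,-0.03,0,0,0,0.6]
    - [0,0,-0.03,0,0,0,0.6]
    - [0,0,-0.008,0,0,0,0.6]
    - [0,0,0,0,0,0,0.6]
    - [0,0,0,0,0,0,0]
    - [0,0,0,0,0,0,0]
    - [0,0,0,0,0,0,0]
    - [0,0,0,0,0,0,0]
    - [0,0,0,0,0,0,0]
  newtons: 100

```text
t: 67.25
eef_pos: [0.5266, -0.4071, 0.0466]
tool_rot: [0.001, 1.0, -0.019, 0.001]
contact_force: [-1.4, 2.4, 5.8]
gripper_width: 0.246
grasp_force: 98.6
```

jog_arm:
  deltas:
    - [0,0,0.02,0,0,0,0]
    - [0,0,0.03,0,0,0,0]
    - [0,0,0.03,0,0,0,0]
    - [-0.0064,0.039,0,0,0,0.001,0]
    - [-0.0064,0.039,0,0,0,0.001,0]
    - [-0.0064,0.039,0,0,0,0.001,0]
    - [-0.0064,0.039,0,0,0,0.001,0]
    - [-0.0064,0.039,0,0,0,0.001,0]

```text
t: 68.05
eef_pos: [0.4935, -0.2097, 0.1254]
tool_rot: [-0.0, 1.0, -0.017, 0.001]
contact_force: [2.0, 1.0, -4.3]
gripper_width: 0.243
grasp_force: 99.3
```

jog_arm:
  deltas:
    - [-0.0064,0.039,0,0,0,0.001,0]
    - [-0.0064,0.039,0,0,0,0.001,0]
    - [-0.0064,0.039,0,0,0,0.001,0]
    - [-0.0064,0.039,0,0,0,0.001,0]
    - [-0.005,0.038,0,0,0,0,0]
    - [0,0,-0.02,0,0,0,0]
    - [0,0,-0.015,0,0,0,0]
    - [0,0,0,0,0,0,0]
    - [0,0,0,0,0,0,0]
    - [0,0,0,0,0,0,0]

```text
t: 69.05
eef_pos: [0.4639, -0.0177, 0.0903]
tool_rot: [-0.0, 1.0, -0.015, 0.001]
contact_force: [0.2, -0.5, -4.5]
gripper_width: 0.246
grasp_force: 99.3
```

```bash
python3 - <<'E'
from h import *
go([.4635,-.0179,.085],-1.60)
E
```

```text
t 69.05 pos [ 0.4639 -0.0177  0.0903] yaw -1.601 delta [-0.0004 -0.0002 -0.0053] rotvec [-0.     0.002  0.001] q7 -0.74 w 0.246 F [ 0.2 -0.5 -4.5]
```

jog_arm:
  deltas:
    - [0,0,-0.003,0,0,0,0]
    - [0.0044,0.001,0,0,0,0,0]
    - [0.0044,0.001,0,0,0,0,0]
    - [0.0044,0.001,0,0,0,0,0]
    - [0.0044,0.001,0,0,0,0,0]
    - [0.0044,0.001,0,0,0,0,0]
    - [0,0,0,0,0,0,0]

```text
t: 69.75
eef_pos: [0.4862, -0.012, 0.0862]
tool_rot: [0.0, 1.0, -0.014, 0.0]
contact_force: [1.4, 0.0, -4.7]
gripper_width: 0.243
grasp_force: 99.3
```

jog_arm:
  deltas:
    - [0.003,0.0007,0,0,0,0,0]
    - [0.003,0.0007,0,0,0,0,0]
    - [0,0,0,0,0,0,0]

```text
t: 70.05
eef_pos: [0.4917, -0.0107, 0.0862]
tool_rot: [0.0, 1.0, -0.014, 0.0]
contact_force: [0.1, -0.2, -4.4]
gripper_width: 0.244
grasp_force: 99.4
```

jog_arm:
  deltas:
    - [0.003,0.0007,0,0,0,0,0]
    - [0.003,0.0007,0,0,0,0,0]
    - [0,0,0,0,0,0,0]

```text
t: 70.35
eef_pos: [0.4976, -0.0092, 0.0862]
tool_rot: [0.0, 1.0, -0.014, 0.0]
contact_force: [0.8, 0.6, -4.3]
gripper_width: 0.247
grasp_force: 99.3
```

jog_arm:
  deltas:
    - [0.003,0.0007,0,0,0,0,0]
    - [0.003,0.0007,0,0,0,0,0]
    - [0,0,0,0,0,0,0]

```text
t: 70.65
eef_pos: [0.5037, -0.0078, 0.0862]
tool_rot: [0.0, 1.0, -0.014, 0.0]
contact_force: [-0.4, 0.8, -3.9]
gripper_width: 0.241
grasp_force: 99.3
```

```bash
python3 - <<'E'
from h import *
go([.5073,-.0078,.0874],-1.60)
E
```

```text
t 70.65 pos [ 0.5037 -0.0078  0.0862] yaw -1.6 delta [ 0.0036 -0.      0.0012] rotvec [ 0.  0. -0.] q7 -0.78 w 0.241 F [-0.4  0.8 -3.9]
```

jog_arm:
  deltas:
    - [0.0018,0.0002,0,0,0,0,0]
    - [0.0012,0,0,0,0,0,0]
    - [0,0,0,0,0,0,0]

```text
t: 70.95
eef_pos: [0.5062, -0.0074, 0.0861]
tool_rot: [-0.0, 1.0, -0.014, -0.0]
contact_force: [-1.5, 2.4, -3.5]
gripper_width: 0.242
grasp_force: 99.4
```

```bash
python3 tq.py
```

```text
t 70.95 r [-0.0837 -0.0081] 0.08406776088460295 angle 185.5470592500865 yaw -1.5995545131298885 F [-1.5426  2.4183 -3.4792] Tz 0.14179093303142687 about screw -0.07309209704153304
```

jog_arm:
  deltas:
    - [-0.0003,0.0025,0,0,0,-0.03,0]
    - [-0.0002,0.0025,0,0,0,-0.03,0]
    - [0,0,0,0,0,0,0]

```text
t: 71.25
eef_pos: [0.5058, -0.0024, 0.0861]
tool_rot: [0.0, 0.999, -0.045, -0.0]
contact_force: [-0.6, 2.0, -3.9]
gripper_width: 0.245
grasp_force: 99.4
```

```bash
python3 tq.py
```

```text
t 71.25 r [-0.0841 -0.0031] 0.08420038588165281 angle 182.0905361083472 yaw -1.6607351549021079 F [-0.5612  2.0029 -3.9166] Tz 0.23264948869795102 about screw 0.06239122863296817
```

jog_arm:
  deltas:
    - [-0.0001,0.0025,0,0,0,-0.03,0]
    - [0,0,0,0,0,0,0]

```text
t: 71.45
eef_pos: [0.5057, 0.0, 0.0861]
tool_rot: [0.0, 0.998, -0.06, -0.0]
contact_force: [-1.2, 1.7, -4.0]
gripper_width: 0.246
grasp_force: 99.4
```

```bash
python3 tq.py
```

```text
t 71.45 r [-0.0842 -0.0007] 0.08421014677122503 angle 180.4663791651162 yaw -1.690736375641774 F [-1.226   1.6674 -4.0149] Tz 0.3482485358681444 about screw 0.20700196135276422
```

jog_arm:
  deltas:
    - [0,0.0025,0,0,0,-0.03,0]
    - [0,0,0,0,0,0,0]

```text
t: 71.65
eef_pos: [0.5057, 0.0025, 0.0861]
tool_rot: [0.0, 0.997, -0.075, -0.0]
contact_force: [-0.9, 1.7, -3.9]
gripper_width: 0.243
grasp_force: 99.5
```

```bash
python3 tq.py
```

```text
t 71.65 r [-0.0842  0.0018] 0.08420352284932839 angle 178.79677289763976 yaw -1.7208195710925056 F [-0.9227  1.7092 -3.8831] Tz 0.39022170612534596 about screw 0.24796351587792456
```

jog_arm:
  deltas:
    - [0.0001,0.0025,0,0,0,-0.03,0]
    - [0,0,0,0,0,0,0]

```text
t: 71.85
eef_pos: [0.5058, 0.0049, 0.0861]
tool_rot: [0.0, 0.996, -0.09, 0.0]
contact_force: [-0.3, 0.4, -3.6]
gripper_width: 0.243
grasp_force: 99.5
```

```bash
python3 tq.py;  python3 ln.py w27.png | sed -n '/now/,$p'
```

```text
t 71.85 r [-0.0841  0.0042] 0.08417014615595685 angle 177.16758639960275 yaw -1.7509317129593174 F [-0.2629  0.4133 -3.595 ] Tz 0.4074332900161037 about screw 0.3737826454667321
now
(np.float32(31.2), np.float32(79.9), -22.2, [21.0, -8.699999809265137])
(np.float32(14.7), np.float32(71.1), 12.5, [-11.899999618530273, 3.5999999046325684])
(np.float32(11.5), np.float32(72.1), -11.7, [10.800000190734863, -4.699999809265137])
(np.float32(10.6), np.float32(129.9), -11.5, [8.0, 8.300000190734863])
(np.float32(10.6), np.float32(72.3), -14.0, [12.899999618530273, -5.5])
(np.float32(9.8), np.float32(11.4), -12.0, [4.5, -11.399999618530273])
(np.float32(9.5), np.float32(134.1), 12.5, [-11.300000190734863, -6.199999809265137])
(np.float32(8.9), np.float32(6.3), -12.3, [-19.5, -14.600000381469727])
(np.float32(7.3), np.float32(128.4), -13.6, [10.699999809265137, 8.300000190734863])
(np.float32(6.9), np.float32(11.2), 14.2, [-20.600000381469727, 10.399999618530273])
(np.float32(6.3), np.float32(61.4), 15.8, [-14.300000190734863, 6.900000095367432])
[0.5058 0.0048 0.0862] [ 0.5742 -0.0085  0.2073]
```

The torque has climbed to about 0.45 N·m over baseline and the hex is at 11.5°, so it is at the stop at about 1.25. I'll ease back only through the slack, slide straight off and return to the plank.

jog_arm:
  deltas:
    - [-0.0001,-0.0025,0,0,0,0.03,0]
    - [0,-0.0025,0,0,0,0.03,0]
    - [0,-0.0025,0,0,0,0.03,0]
    - [0,0,0,0,0,0,0]

```text
t: 72.3
eef_pos: [0.5063, -0.0027, 0.0865]
tool_rot: [-0.001, 0.999, -0.044, 0.001]
contact_force: [1.7, 2.6, -3.8]
gripper_width: 0.243
grasp_force: 99.3
```

```bash
python3 tq.py; python3 ln.py w28.png | sed -n '/now/,$p' | head -9
```

```text
t 72.3 r [-0.0836 -0.0034] 0.08370766742539543 angle 182.34229086366997 yaw -1.6587621340953058 F [ 1.7421  2.5622 -3.8328] Tz 0.22758333856762128 about screw 0.019244757877087695
now
(np.float32(36.4), np.float32(85.6), -22.5, [22.100000381469727, -5.800000190734863])
(np.float32(14.2), np.float32(70.9), 12.5, [-12.0, 3.4000000953674316])
(np.float32(12.7), np.float32(72.3), -11.7, [10.699999809265137, -4.900000095367432])
(np.float32(11.3), np.float32(130.9), -11.5, [8.0, 8.399999618530273])
(np.float32(10.9), np.float32(11.2), -12.4, [-18.700000762939453, -16.299999237060547])
(np.float32(10.6), np.float32(73.0), -14.1, [13.199999809265137, -4.900000095367432])
(np.float32(9.5), np.float32(133.1), 12.5, [-11.0, -6.5])
(np.float32(9.4), np.float32(18.2), 14.9, [-19.600000381469727, 9.199999809265137])
```

jog_arm:
  deltas:
    - [-0.0049,-0.0009,0,0,0,0,0]
    - [-0.0049,-0.0009,0,0,0,0,0]
    - [-0.0049,-0.0009,0,0,0,0,0]
    - [-0.0049,-0.0009,0,0,0,0,0]
    - [-0.0049,-0.0009,0,0,0,0,0]
    - [-0.0049,-0.0009,0,0,0,0,0]
    - [-0.0049,-0.0009,0,0,0,0,0]
    - [-0.0049,-0.0009,0,0,0,0,0]
    - [-0.0049,-0.0009,0.01,0,0,0,0]
    - [0,0,0.03,0,0,0,0]

```text
t: 73.35
eef_pos: [0.4591, -0.0111, 0.1256]
tool_rot: [0.0, 0.999, -0.045, -0.002]
contact_force: [0.8, 0.4, -2.7]
gripper_width: 0.244
grasp_force: 99.3
```

```bash
python3 - <<'E'
from h import *
go([.5266,-.4071,.125],-1.611)
E
```

```text
t 73.35 pos [ 0.4591 -0.0111  0.1256] yaw -1.661 delta [ 0.0675 -0.396  -0.0006] rotvec [ 0.    -0.005  0.05 ] q7 -0.86 w 0.244 F [ 0.8  0.4 -2.7]
```

jog_arm:
  deltas:
    - [0.0056,-0.033,0,0,0,0.0042,0]
    - [0.0056,-0.033,0,0,0,0.0042,0]
    - [0.0056,-0.033,0,0,0,0.0042,0]
    - [0.0056,-0.033,0,0,0,0.0042,0]
    - [0.0056,-0.033,0,0,0,0.0042,0]
    - [0.0056,-0.033,0,0,0,0.0042,0]

```text
t: 73.95
eef_pos: [0.495, -0.2103, 0.1269]
tool_rot: [0.0, 0.999, -0.032, 0.0]
contact_force: [0.5, 0.2, -3.6]
gripper_width: 0.241
grasp_force: 99.3
```

jog_arm:
  deltas:
    - [0.0056,-0.033,0,0,0,0.0042,0]
    - [0.0056,-0.033,0,0,0,0.0042,0]
    - [0.0056,-0.033,0,0,0,0.0042,0]
    - [0.0056,-0.033,0,0,0,0.0042,0]
    - [0.0056,-0.033,0,0,0,0.0042,0]
    - [0.0056,-0.033,0,0,0,0.0042,0]
    - [0,0,-0.03,0,0,0,0]
    - [0,0,-0.03,0,0,0,0]
    - [0,0,0,0,0,0,0]
    - [0,0,0,0,0,0,0]

```text
t: 74.95
eef_pos: [0.5284, -0.4068, 0.0667]
tool_rot: [0.0, 1.0, -0.019, -0.001]
contact_force: [0.1, 0.1, -3.7]
gripper_width: 0.247
grasp_force: 99.3
```

```bash
python3 - <<'E'
from h import *
go([.5266,-.4071,.0466],-1.611)
E
```

```text
t 74.95 pos [ 0.5284 -0.4068  0.0667] yaw -1.61 delta [-0.0018 -0.0003 -0.0201] rotvec [ 0.    -0.001 -0.001] q7 -0.32 w 0.247 F [ 0.1  0.1 -3.7]
```

jog_arm:
  deltas:
    - [0,0,-0.012,0,0,0,0]
    - [0,0,-0.0075,0,0,0,0]
    - [0,0,0,0,0,0,0]
    - [0,0,0,0,0,0,0]
    - [0,0,0,0,0,0,0.4]
    - [0,0,0,0,0,0,0.6]
    - [0,0,0,0,0,0,0.6]

```text
t: 75.65
eef_pos: [0.529, -0.4073, 0.0473]
tool_rot: [0.0, 1.0, -0.019, 0.0]
contact_force: [-0.5, 0.6, -0.1]
gripper_width: 0.595
grasp_force: 0.0
```

jog_arm:
  deltas:
    - [0,0,0.03,0,0,0,0.6]
    - [0,0,0.03,0,0,0,0.6]
    - [0,0,0.009,0,0,0,0.6]
    - [0,0,0,0,0,0,0.6]
    - [0,0,0,0,0,0,0.6]

```text
t: 76.15
eef_pos: [0.5287, -0.4063, 0.1149]
tool_rot: [-0.0, 1.0, -0.019, -0.0]
contact_force: [0.8, 0.0, -0.4]
gripper_width: 0.601
grasp_force: 0.0
```

```bash
python3 w.py w29.png
```

```text
cc 0.9974201286030446 org [ 0.6113 -0.4007] yaw 0.214884545962258 worm [ 0.5816 -0.4068]
edges [-26.51, -11.37, 13.05, 27.91] open 24.42
edges [-26.36, -11.27, 13.19, 28.01] open 24.46
grip at [ 0.5283 -0.4073]
t 76.2 pos [ 0.5285 -0.4061  0.1144] yaw -1.609 delta [ 0.0482 -0.0018 -0.0544] rotvec [-0.001 -0.001 -0.004] q7 -0.36 w 0.599 F [ 0.5  0.8 -0. ]
```

The wrench lies on the plank with the jaws still at 24.4 mm. A last check of the screw and leaf from above before handing in.

jog_arm:
  deltas:
    - [0,0,0.04,0,0,0,0.6]
    - [0.0015,0.04,0.037,0,0,0,0.8]
    - [0.0018,0.0405,0,0,0,0,1]
    - [0.0018,0.0405,0,0,0,0,1]
    - [0.0018,0.0405,0,0,0,0,1]
    - [0.0018,0.0405,0,0,0,0,1]
    - [0.0018,0.0405,0,0,0,0,1]
    - [0.0018,0.0405,0,0,0,0,1]
    - [0.0018,0.0405,0,0,0,0,1]
    - [0.0018,0.0405,0,0,0,0,1]

```text
t: 77.2
eef_pos: [0.5439, -0.0442, 0.1885]
tool_rot: [0.0, 1.0, -0.019, -0.001]
contact_force: [0.0, 0.6, -0.6]
gripper_width: 1.0
grasp_force: 0.0
```

jog_arm:
  deltas:
    - [0.002,0.0405,0,0,0,0,1]
    - [0,0,0,0,0,0,1]
    - [0,0,0,0,0,0,1]

```text
t: 77.5
eef_pos: [0.5461, -0.0046, 0.1886]
tool_rot: [0.0, 1.0, -0.018, -0.001]
contact_force: [0.1, -1.8, 0.1]
gripper_width: 0.997
grasp_force: 0.0
```

```bash
python3 - <<'E'
from h import *
from ln import lines
c=shot("wrist","w30.png"); b=load("w25.png")
for n,d in(("w25",b),("now",c)): print(n,[(float(x[0]),round(float(x[1]%60),1),x[2]) for x in lines(d,.0698) if 11<abs(x[2])<13.2 and x[0]>6])
A=cv2.cvtColor(ortho(b,.057,.50,.68,-.11,.11,1500),cv2.COLOR_RGB2GRAY).astype(float);B=cv2.cvtColor(ortho(c,.057,.50,.68,-.11,.11,1500),cv2.COLOR_RGB2GRAY).astype(float)
print("leaf diff vs shut view",np.abs(A-B).mean())
E
```

```text
w25 [(13.699999809265137, 12.8, -11.9), (13.300000190734863, 13.8, -11.6), (10.199999809265137, 12.9, -12.4), (7.800000190734863, 17.2, 12.6), (6.900000095367432, 7.9, 13.0), (6.199999809265137, 12.9, 11.8)]
now [(13.5, 11.7, -11.5), (13.199999809265137, 11.4, -11.9), (10.199999809265137, 11.7, -12.3), (7.5, 16.2, 12.6), (6.900000095367432, 5.4, 13.0)]
leaf diff vs shut view 2.1530247120653025
```

The hex is at 11.6°, which is a turn of about 1.25 rad, so it is at the stop. The leaf is shut and the wrench is on the plank, so I'm handing in.

```bash
python3 -c "
from station import bot
print(bot.hand_in())"
```

```text
the job is handed in; nothing more can be done
None
```

The job is handed in: both blanks on the table are clamped in their nests under the latched leaf, the screw was tightened with the wrench to its stop (about 1.25 rad measured), and the wrench is back flat on the plank with its jaws at about 24.4 mm; the first tightening forced the jaws open slightly, so I reset them and tightened again.

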